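# Slide a tall sample bottle into the scanner and start it

### The arm

A 6-joint arm with a two-finger parallel gripper is mounted at the origin on the work surface. World frame = base frame: x ahead of the robot, y to its left, z up, the work surface at z = 0. Lengths are in m, angles in rad, forces in N, time in s.
With the tool pointing down it reaches from about 0.325 to 0.9 m from the base axis. Payload 6.1 kg.
Tool frame: the origin (TCP) lies on the mounting face of the last link; the fingertips stand 182 mm ahead of it and the grasp point (between the pads) lies env.hold_point_z ahead of it (env.hold_point_z is the distance from the TCP to the grasp point, in m); z points along the fingers, y is the direction in which the jaws open and shut (so a half turn about z gives the same grasp; the last joint's range is limited). The gripper opens to 87 mm and grips with 3 to 60 N. Pads are 19 mm wide; open, the fingers measure 117 mm over their backs; the gripper's body (75 mm by 190 mm) begins 51 mm behind the grasp point.
Start: joints at [-0.126, 0.22, 1.526, -0, 1.395, -0.126], TCP at [0.625, -0, 0.405] pointing down, gripper open.
Joint ranges: [-2.98, 2.98], [-0.91, 2.08], [0.09, 2.57], [-1.24, 4.39], [0.2, 2.65], [-2.68, 2.68]. Speed limits (rad/s): [2.57, 2.57, 3.01, 3.14, 3.14, 3.14].

### API

Orientations are given as [roll, pitch, yaw] about the fixed x, y, z axes, in that order (R = Rz(yaw) Ry(pitch) Rx(roll)).
In Python, from rig import monitor, vision, env gives the robot as it stands. The module is installed in compiled form; this text tells all that it offers.
- The arm moves only by the tool move_arm, never from a script. Its arguments are lists of equal length, an entry for each row: "hand": the finger opening in mm, from 0 to 87; "dp": the shift along the world's x, y, z normalised to -1 to 1, where 1 is 0.3 m, a list of three; "yaw": the turn about the world's z normalised to -1 to 1, where 1 is 30 degrees. In form: {"hand": [hand, ...], "dp": [[tx, ty, tz], ...], "yaw": [yaw, ...]}. A call has 1 to 10 rows; each row is the pose to reach, as a shift and turn from the pose commanded when the call began; what a row does not reach only later rows make up. A row lasts 1/8 s, in which the tool goes at most 62.5 mm and 10.7 degrees, less where a joint would pass 70% of its speed; a pose out of reach is approached as far as the arm can. A call with a number of a shift or a turn outside -1 to 1 is refused whole. A call with a gripper value outside its range is refused whole. The fingers move at their own pace and stop on an object; "newtons" is the grip in N (left out, the last holds). Time passes only in rows, so rows that repeat a pose let the fingers close. It gives the time, the measured TCP pose, the force and the opening at its end, in the units of the state.
- monitor.get_state(): the state, without advancing time (a new reading comes with each control period).
- vision.get_image(name): name is "scene" or "side" or "wrist"; returns a dict with "img" (400x640x3 uint8, blue, green, red), "fov_y" (degrees; the focal length in pixels is half the picture's height over the tangent of half this angle, whatever the lens; pixels are square), "cx", "cy" (the principal point, pixels), "k1" (the pictures are not rectified: a ray, as slopes to the right and down, at radius r is drawn at 1 + k1 r^2 times it, then the intrinsics apply), "cam_to_world" (4x4, takes a point from camera to world coordinates); the wrist camera has in their place "mount" (4x4, takes a point from camera to tool coordinates, whose origin is the TCP and whose axes are the flange's). Camera axes: x right, y down, z forward; pixel columns grow to the right and rows downward; lengths in m; the calibration is good to about 2 mm. A picture is of the moment at which its call begins: read the wrist's pose just before it. There is no depth.
- env.sign_off(): hands the job in, once; it reports no verdict.
The state is a dict: "clock": time; "joint_positions": joint angles; "dq": joint speeds; "tau": joint torques, N m; "position": TCP position; "orientation": TCP orientation; "wrist_force": force on the tool from outside, world axes, zero at the start; "ft_torque": the same for the moment, N m; "gripper_width": finger opening in m.
Only numpy, scipy, OpenCV 4.12 (cv2) and the standard library are available. Lean on these libraries where they do the work, as an engineer would, in place of code of your own. Each camera call takes 0.05 s, during which the arm holds its last target.

### The job

Without lifting it, use the fingertips to push the tall amber bottle with the red cap low on its body so that it slides upright along the bench, fully home into the scanner's V-shaped bay on its side, touching both walls. Then press the scanner's green start key all the way down and let go. Do not tip the bottle, do not press the key before the bottle is home, and leave the blue-capped bottle and everything else on the bench where they are.

Things in the scene. Friction and masses are not known exactly. Their poses are not given: they have to be found in the camera images.
- red_bottle: The bottle to push: upright, loose, amber, red cap, white label, thin red band. Round body 52 mm diameter up to 122 mm, then a narrow neck and 30 mm cap; 190 mm tall, 0.2 to 0.36 kg. Slides on the bench (friction 0.5 to 0.7); begins to tip if pushed higher than about 35 mm above the bench. Origin: centre of its underside; z up along the bottle.
- blue_bottle: Same bottle, but with a blue cap and blue band: to be left where it stands. Origin: centre of its underside.
- scanner: Fixed low white scanner between the two amber bottles, with a V-shaped stop on either side. Origin: on the bench under its middle; x along its length, y to its left bay, z up. Housing: x -60 to 125, y -35 to 35 mm, 45 mm high. The start key stands on it. The bare bench is the floor of both bays.
- left_seat (a point): Seat of the left bay, at y = +85 mm in the scanner's frame: where the bottle's underside is centred when it touches both walls of the V. The V (90 degrees, opening to +y) has its inner corner 37 mm nearer the scanner's middle; its two upright aluminium walls, 25 mm high, 10 mm thick, run 75 mm out from the corner at 45 degrees, to tips 106 mm apart. Pushed in along the scanner's -y.
- right_seat (a point): Seat of the right bay, the mirror image at y = -85 mm in the scanner's frame: opens to -y, pushed in along +y.
- start_key_top (a point): Centre of the top face of the green round start key (30 mm diameter, 63 mm above the bench, pressed straight down), at x = 100, y = 0 mm in the scanner's frame.
- start_key (a joint): Travel of the start key: 0 = up, 0.006 m = fully down, springs back; about 5 N to push it fully down. It counts as pressed beyond 0.004.
- white_bottle1: Bystander, loose, not to be disturbed. Origin: centre of its underside. White plastic bottle with white cap, 68 mm diameter, 171 mm tall.
- white_bottle2: Bystander, loose, not to be disturbed. Origin: centre of its underside. White plastic bottle with white cap, 68 mm diameter, 171 mm tall.
- jug1: Bystander, loose, not to be disturbed. Origin: centre of its underside. Clear plastic jug, 96 mm diameter, 115 mm tall, handle reaching 85 mm from the axis at its +y side.
- jug2: Bystander, loose, not to be disturbed. Origin: centre of its underside. Amber-tinted plastic jug, 96 mm diameter, 115 mm tall, handle reaching 85 mm from the axis at its +y side.
- jar: Bystander, loose, not to be disturbed. Origin: centre of its underside. Small glass jar with black lid, 60 mm diameter, 75 mm tall.
Not all that is in view belongs to the job. Leave any purple or yellow look-alike of the red_bottle alone. Leave any pink or purple look-alike of the blue_bottle alone.

How it is judged:
On the way, in this order (a step that is already met when the one before it is completed fails the run):
1. the red-capped bottle stands at rest, home in a bay ((horizontal distance between red_bottle and left_seat below 0.006 m or horizontal distance between red_bottle and right_seat below 0.006 m) and angle between red_bottle's own z axis and vertical below 0.05 rad and height (world z) of red_bottle below 0.005 m and linear speed of red_bottle below 0.01 m/s), for 0.3 s.
2. the start key is pressed (value of joint start_key above 0.004 m), for 0.05 s.
At the end, for the whole second after the job is handed in: The red-capped bottle stands upright (within 0.05 rad) and at rest on the bench, its axis within 6 mm of the seat of either bay; the start key has been pressed since and is up again; the blue-capped bottle stands upright (all of step 1 and value of joint start_key below 0.002 m and angle between blue_bottle's own z axis and vertical below 0.05 rad); the robot touches nothing.
It fails at once if the red-capped bottle is lifted more than 10 mm (height (world z) of red_bottle above 0.01 m).
It fails at once if the red-capped bottle tips by more than 0.2 rad (angle between red_bottle's own z axis and vertical above 0.2 rad).
It fails at once if the bottle is pushed high: the fingers bear on it with their grasp point more than 90 mm above the bench (contact force between the fingers and red_bottle above 0.5 N and height (world z) of the grasp point above 0.09 m).
It fails at once if the start key is pressed while the bottle is not home (value of joint start_key above 0.004 m and horizontal distance between red_bottle and left_seat above 0.008 m and horizontal distance between red_bottle and right_seat above 0.008 m).
It fails at once if the blue-capped bottle or another loose thing is moved more than 20 mm (distance of any of blue_bottle, white_bottle1, white_bottle2, jug1, jug2, jar from where it was at the start of the episode above 0.02 m).
It also fails if it takes over 72 s, if anything falls off the work surface, if the arm or the gripper's body presses on something with over 40 N, if the wrist force passes 120 N, or if a joint passes its speed limit or range.

## Working session

There is one attempt and no reset: what is moved stays moved. The work goes in short steps, Python scripts to look and compute and a tool call to move; the robot and the scene stay as the last step left them, time stands still between calls to the robot, and variables do not carry over. Pictures are saved under pics/ and viewed, and the job is handed in when it is done.

Besides the shell and the picture viewer there is one more tool, called after ">>>" as name(argument=value, ...) on one line, values as JSON. move_arm: Moves the arm, as the interface text tells. Scaled input: -1 to 1 covers 0.3 m each way for a shift and 30 degrees each way for a turn. Its arguments: {"type":"object","properties":{"hand":{"type":"array"},"dp":{"type":"array"},"yaw":{"type":"array"},"newtons":{"type":"number"}},"required":["hand","dp","yaw"]}

```bash
mkdir -p pics; cat > h.py <<'E'
import numpy as np, cv2
from rig import monitor, vision, env
def cal(d):
    h=d["img"].shape[0]; f=h/2/np.tan(np.radians(d["fov_y"])/2)
    return f,d["cx"],d["cy"],d["k1"]
def ray(d,uv,T=None):
    f,cx,cy,k=cal(d); T=d.get("cam_to_world") if T is None else T; T=np.array(T)
    q=np.array([(uv[0]-cx)/f,(uv[1]-cy)/f]); p=q.copy()
    for _ in range(30): p=q/(1+k*(p@p))
    return T[:3,3],T[:3,:3]@np.array([p[0],p[1],1])
def onz(d,uv,z,T=None):
    o,r=ray(d,uv,T); return o+r*(z-o[2])/r[2]
def proj(d,P,T=None):
    f,cx,cy,k=cal(d); T=np.array(d["cam_to_world"] if T is None else T)
    c=T[:3,:3].T@(np.array(P)-T[:3,3]); p=c[:2]/c[2]; p=p*(1+k*(p@p)); return p*f+[cx,cy]
E
python3 - <<'E'
from h import *
s=monitor.get_state(); print(s["clock"],s["position"],s["orientation"],env.hold_point_z)
for n in ["scene","side","wrist"]:
    d=vision.get_image(n); cv2.imwrite(f"pics/{n}0.png",d["img"]); print(n,{k:v for k,v in d.items() if k!="img"})
E
```

```text
0.0 [6.24728385e-01 3.36351372e-05 4.03643999e-01] [-3.13965631e+00 -2.31663826e-04  1.57080564e+00] 0.1635
scene {'fov_y': 47.94129869813734, 'cx': 314.0983740708396, 'cy': 197.33208485526666, 'k1': -0.05797129695867839, 'cam_to_world': array([[ 0.68329513,  0.4177779 , -0.59880664,  1.2955869 ],
       [ 0.72988679, -0.41253003,  0.54505435, -0.59511566],
       [-0.01931406, -0.80949404, -0.58681033,  0.76387759],
       [ 0.        ,  0.        ,  0.        ,  1.        ]])}
side {'fov_y': 45.91870808761538, 'cx': 324.29066891829586, 'cy': 195.54850632688886, 'k1': -0.005950015893371672, 'cam_to_world': array([[-0.99164085, -0.09626253,  0.08591824,  0.46127853],
       [-0.12898134,  0.72149576, -0.68029971,  0.96874553],
       [ 0.00349773, -0.68569483, -0.72788074,  1.04607833],
       [ 0.        ,  0.        ,  0.        ,  1.        ]])}
wrist {'fov_y': 62.940277604740594, 'cx': 325.39862129465786, 'cy': 195.89317662569803, 'k1': -0.03900880510062571, 'mount': array([[ 6.40157321e-05, -9.63744485e-01, -2.66826842e-01,
         7.26352576e-02],
       [ 9.99999850e-01, -8.34269181e-05,  5.41242228e-04,
         5.91193341e-04],
       [-5.43879753e-04, -2.66826837e-01,  9.63744335e-01,
         2.15998397e-02],
       [ 0.00000000e+00,  0.00000000e+00,  0.00000000e+00,
         1.00000000e+00]])}
```

View pics/scene0.png

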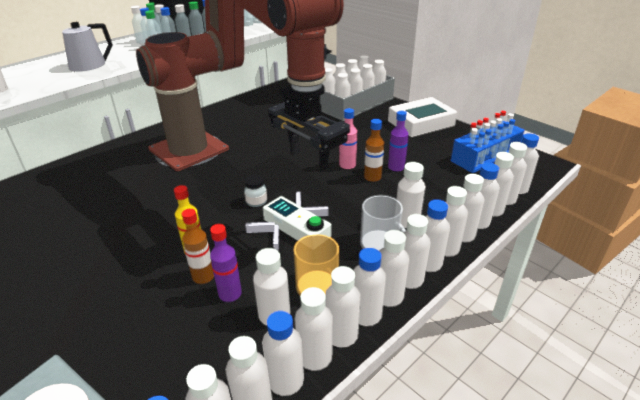

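View pics/side0.png

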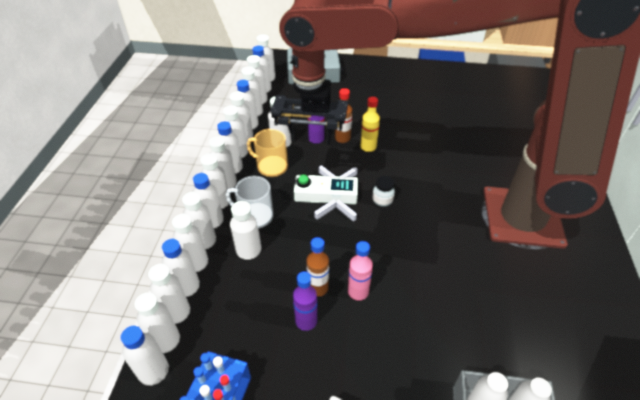

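View pics/wrist0.png

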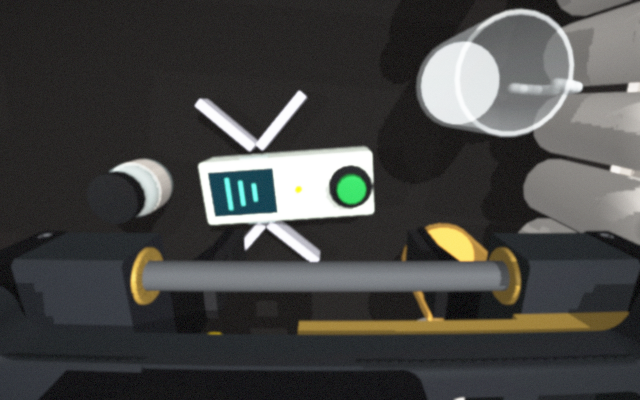

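The red-capped candidates in the scene view are yellow at (183,215), amber at (197,248) and purple at (226,265). The amber one with the white label fits the description. I'll confirm it in a crop.

```bash
python3 - <<'E'
import cv2
a=cv2.imread("pics/scene0.png")[170:320,150:350]; cv2.imwrite("pics/c1.png",cv2.resize(a,None,fx=4,fy=4,interpolation=cv2.INTER_CUBIC))
a=cv2.imread("pics/side0.png")[80:220,230:420]; cv2.imwrite("pics/c2.png",cv2.resize(a,None,fx=4,fy=4,interpolation=cv2.INTER_CUBIC))
a=cv2.imread("pics/wrist0.png")[80:270,185:385]; cv2.imwrite("pics/c3.png",cv2.resize(a,None,fx=3,fy=3,interpolation=cv2.INTER_CUBIC))
E
```

```text
(no output)
```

View pics/c1.png

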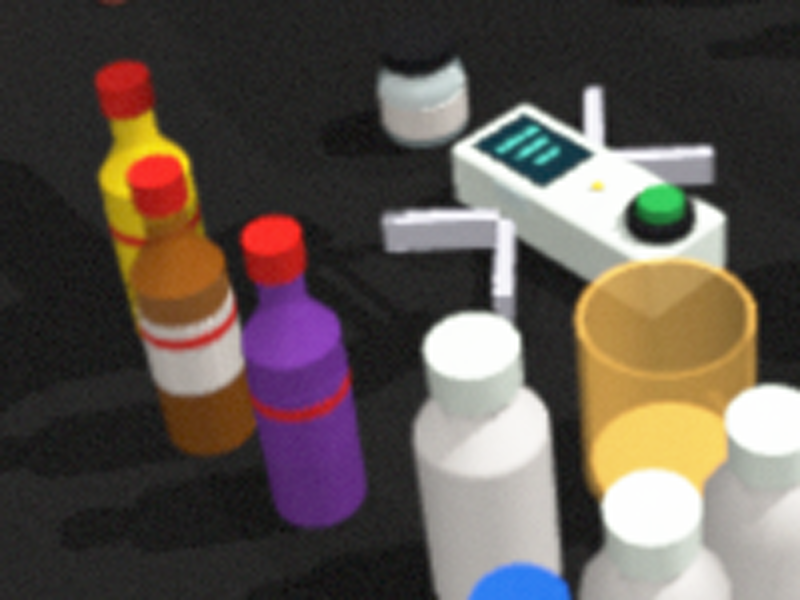

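View pics/c2.png

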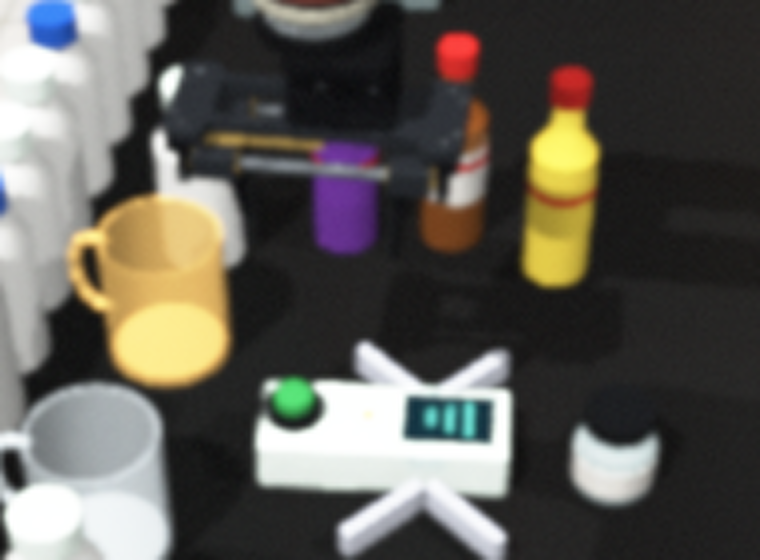

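View pics/c3.png

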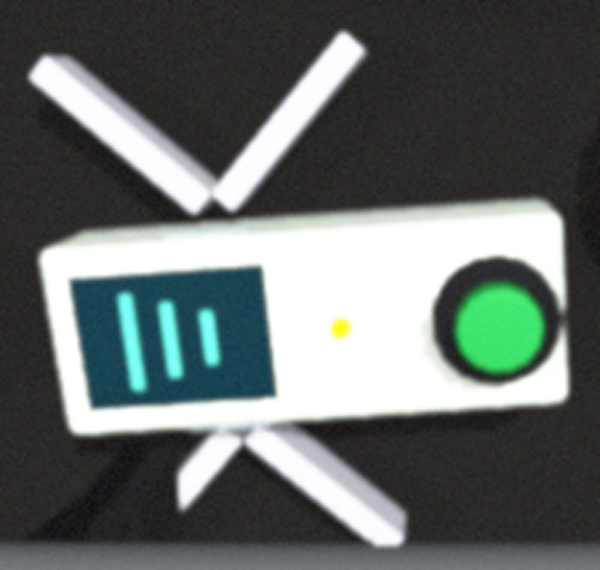

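```bash
python3 - <<'E'
from h import *
from scipy.optimize import least_squares
I={n:vision.get_image(n) for n in["scene","side","wrist"]}
from scipy.spatial.transform import Rotation as R
s=monitor.get_state(); T=np.eye(4); T[:3,:3]=R.from_euler("xyz",s["orientation"]).as_matrix(); T[:3,3]=s["position"]
I["wrist"]["cam_to_world"]=T@I["wrist"]["mount"]
# refine key & screens
def px(n,c): 
    return {"wrist":(c[0]/3+185-.33,c[1]/3+80-.33),"scene":(c[0]/4+150-.4,c[1]/4+170-.4),"side":(c[0]/4+230-.4,c[1]/4+80-.4)}[n]
obs=[("wrist",(500,328),(100,0,63)),("wrist",(213,190),(0,48,25)),("wrist",(245,442),(0,-48,25)),("wrist",(72,432),(-60,-35,45)),("wrist",(568,402),(125,-35,45)),("wrist",(40,254),(-60,35,45)),("wrist",(561,216),(125,35,45)),
("side",(293,392),(100,0,63)),("side",(426,487),(0,48,25)),("scene",(660,200),(100,0,63)),("scene",(497,216),(0,-48,25)),("side",(512,390),(-60,-35,45)),("side",(508,462),(-60,35,45)),("scene",(455,152),(-60,-35,45)),("scene",(528,104),(-60,35,45))]
W=[onz(I[n],px(n,c),p[2]/1e3)[:2] for n,c,p in obs]; L=np.array([p[:2] for _,_,p in obs])/1e3
def m(q,L): c,s_=np.cos(q[2]),np.sin(q[2]); return q[:2]+L@np.array([[c,s_],[-s_,c]])
def fit(sel): return least_squares(lambda q:(m(q,L[sel])-np.array(W)[sel]).ravel(),[.6,.05,0],loss="soft_l1",f_scale=.002).x
for nm in[None,"wrist"]:
    sel=[i for i,o in enumerate(obs) if nm is None or o[0]==nm]; q=fit(sel); print(nm,q.round(4))
    print(m(q,np.array([[0,-.085],[.1,0],[0,.085]])).round(4))
q=fit(list(range(len(obs))))
for o,r in zip(obs,(m(q,L)-W)*1e3): print(o[0],o[2],r.round(1))
for n,c in[("scene",(207,451)),("side",(452,249)),("side",(555,285))]:
    d=I[n];P=onz(d,px(n,c),0);o,r=ray(d,px(n,c));h=r[:2]/np.hypot(*r[:2]);print(n,"base",(P[:2]+.026*h).round(4))
for n,c in[("scene",(157,170)),("side",(458,46)),("side",(571,78))]:
    print(n,"cap",onz(I[n],px(n,c),.19)[:2].round(4))
# others bases
for nm,n,uv,rad in[("purple","scene",(230,300),.026),("yellow? side","side",(370,151),.026),("jar","side",(384,205),.03),("jug2","side",(272,176),.048),("white1","scene",(273,323),.034),("white by jug1","side",(247,258),.034),("blue","side",(318,295),.026),("purpleblue","side",(306,329),.026)]:
    d=I[n];P=onz(d,uv,0);o,r=ray(d,uv);h=r[:2]/np.hypot(*r[:2]);print(nm,(P[:2]+rad*h).round(3))
E
```

```text
None [ 0.5515 -0.0155  0.0682]
[[ 0.5573 -0.1003]
 [ 0.6513 -0.0087]
 [ 0.5457  0.0693]]
wrist [ 0.5526 -0.0155  0.0696]
[[ 0.5585 -0.1003]
 [ 0.6523 -0.0086]
 [ 0.5467  0.0693]]
wrist (100, 0, 63) [-0.4 -0.1]
wrist (0, 48, 25) [-1.2 -1.1]
wrist (0, -48, 25) [-1.7  0.7]
wrist (-60, -35, 45) [-2.5 -1.8]
wrist (125, -35, 45) [ 0.2 -1. ]
wrist (-60, 35, 45) [-2.3  1.7]
wrist (125, 35, 45) [0.5 1.2]
side (100, 0, 63) [1.5 5.5]
side (0, 48, 25) [ 3.9 -0.7]
scene (100, 0, 63) [ 1.2 -1. ]
scene (0, -48, 25) [ 1.8 -0.6]
side (-60, -35, 45) [4.6 1.7]
side (-60, 35, 45) [ 3.  -3.6]
scene (-60, -35, 45) [-7.2  0.4]
scene (-60, 35, 45) [-4.1  0.7]
scene base [ 0.5535 -0.2919]
side base [ 0.5573 -0.2926]
side base [ 0.4653 -0.2581]
scene cap [ 0.5631 -0.2863]
side cap [ 0.5588 -0.2877]
side cap [ 0.468  -0.2568]
purple [ 0.645 -0.272]
yellow? side [ 0.46  -0.258]
jar [ 0.401 -0.024]
jug2 [ 0.773 -0.118]
white1 [ 0.756 -0.236]
white by jug1 [0.775 0.218]
blue [0.56  0.312]
purpleblue [0.577 0.409]
```

```bash
python3 - <<'E'
from h import *
from scipy.spatial.transform import Rotation as R
d={n:vision.get_image(n) for n in["scene","side"]}
s=monitor.get_state(); T=np.eye(4); T[:3,:3]=R.from_euler("xyz",s["orientation"]).as_matrix(); T[:3,3]=s["position"]
for n,(x0,y0,x1,y1) in {"scene":(250,70,370,180),"side":(260,50,360,150)}.items():
    a=cv2.resize(d[n]["img"][y0:y1,x0:x1],None,fx=5,fy=5,interpolation=cv2.INTER_CUBIC)
    a=cv2.convertScaleAbs(a,alpha=2,beta=20)
    for x in(-.0375,.0375):
        for z,c in((.1125,(0,255,0)),(0,(255,0,0))):
            for y in(-.095,.095):
                p=(proj(d[n],(T@[x,y,z,1])[:3])-[x0,y0])*5; cv2.circle(a,tuple(int(v) for v in p),4,c,-1)
    for y in(-.0435,.0435):
        for z in(.1825,.1635):
          p=(proj(d[n],(T@[0,y,z,1])[:3])-[x0,y0])*5; cv2.circle(a,tuple(int(v) for v in p),4,(0,0,255),-1)
    cv2.imwrite(f"pics/g_{n}.png",a)
E
```

```text
(no output)
```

View pics/g_scene.png

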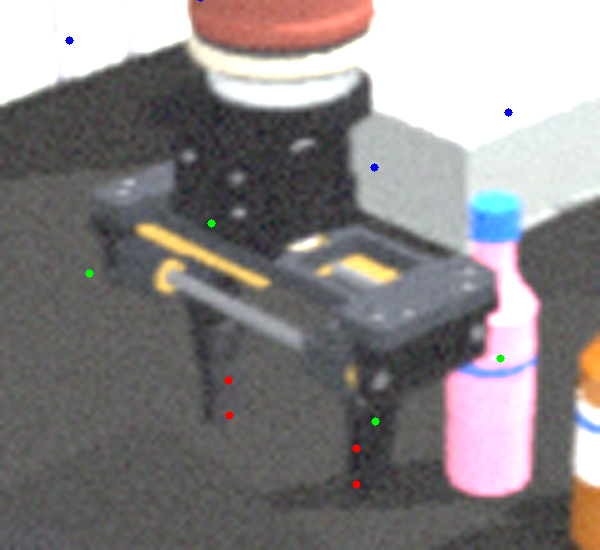

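View pics/g_side.png

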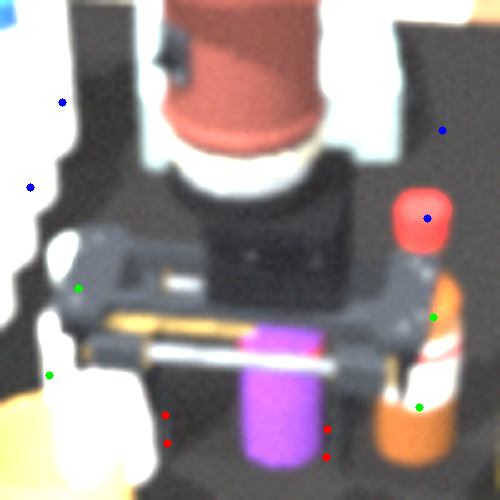

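The amber bottle is confirmed. It stands at about (0.558, -0.289) and the right seat is at about (0.558, -0.100). One problem is that the gripper body is wider than the fingers and sits only about 70 mm above the tips. Before approaching, I'll check how the arm handles a far pose well above everything.

>>> move_arm(hand=[30,30,30,30,30,30,30,30,30,30], dp=[[0,0,0.2],[0.2,0,0.4],[0.4,0,0.4],[0.6,0,0.4],[0.8,0,0.4],[1,0,0.4],[1,0,0.4],[1,0,0.4],[1,0,0.4],[1,0,0.4]], yaw=[0,0,0,0,0,0,0,0,0,0])

```text
clock: 1.65
position: [0.8928, 0.0001, 0.5187]
orientation: [3.111, 0.001, 1.571]
wrist_force: [-0.6, -1.1, 0.7]
gripper_width: 0.0301
```

```bash
python3 -c "
from h import *
s=monitor.get_state()
for k in('clock','joint_positions','position','orientation','wrist_force','gripper_width'):print(k,np.round(s[k],4))"
```

```text
clock 1.65
joint_positions [-0.0884  1.0715  0.0882  0.0023  1.9512 -0.0876]
position [8.928e-01 1.000e-04 5.187e-01]
orientation [3.1107e+00 6.0000e-04 1.5708e+00]
wrist_force [-0.6005 -1.067   0.7461]
gripper_width 0.0301
```

The arm is at its limit and does trade tilt for reach. I'll push the command further to see how much it tilts and whether the tilt stays.

>>> move_arm(hand=[30,30,30,30,30,30], dp=[[0.2,0,0],[0.4,0,0],[0.6,0,0],[0.6,0,0],[0.6,0,0],[0.6,0,0]], yaw=[0,0,0,0,0,0])

```text
clock: 2.4
position: [0.9187, -0.0, 0.469]
orientation: [3.069, 0.0, 1.571]
wrist_force: [-0.5, -0.7, 0.3]
gripper_width: 0.0298
```

>>> move_arm(hand=[30,30,30,30,30,30], dp=[[-0.2,0,0],[-0.4,0,0],[-0.6,0,0],[-0.8,0,0],[-1,0,0],[-1,0,0]], yaw=[0,0,0,0,0,0])

```text
clock: 3.15
position: [0.6167, 0.0, 0.4703]
orientation: [3.066, 0.0, 1.571]
wrist_force: [0.0, -0.6, 1.2]
gripper_width: 0.0303
```

The tilt accumulates at the reach limit and stays commanded afterwards. I need that, because a vertical tool would hit the tall bottle with the gripper body before the fingertips. Yellow and purple stand only about 64 mm clear on each side, so the hand has to go in narrow side across. The jaw axis must then lie in the push plane, tilted about 45° with the tips leading. I'll build up the tilt high above the bench.

>>> move_arm(hand=[0,0,0,0,0,0,0,0,0,0], dp=[[0.2,0,0.2],[0.4,0,0.2],[0.6,0,0.2],[0.8,0,0.2],[1,0,0.2],[1,0,0.2],[1,0,0.2],[1,0,0.2],[1,0,0.2],[1,0,0.2]], yaw=[0,0,0,0,0,0,0,0,0,0])

```text
clock: 4.4
position: [0.8994, 0.0001, 0.5276]
orientation: [3.048, 0.001, 1.571]
wrist_force: [-0.2, 0.1, -0.2]
gripper_width: 0.0007
```

>>> move_arm(hand=[0,0,0,0,0,0,0,0,0,0], dp=[[1,0,0.2],[1,0,0.2],[1,0,0.2],[1,0,0.2],[1,0,0.2],[1,0,0.2],[1,0,0.2],[1,0,0.2],[1,0,0.2],[1,0,0.2]], yaw=[0,0,0,0,0,0,0,0,0,0])

```text
clock: 5.65
position: [0.9214, -0.0, 0.4903]
orientation: [3.006, 0.0, 1.571]
wrist_force: [-0.9, 0.3, -0.2]
gripper_width: 0.0006
```

>>> move_arm(hand=[0,0], dp=[[1,0,0],[1,0,0]], yaw=[0,0])

```text
clock: 5.9
position: [0.9401, -0.0, 0.4594]
orientation: [2.959, 0.0, 1.571]
wrist_force: [-0.7, -0.3, -0.5]
gripper_width: 0.0006
```

>>> move_arm(hand=[0,0], dp=[[1,0,0.5],[1,0,0.5]], yaw=[0,0])

```text
clock: 6.15
position: [0.9417, -0.0, 0.4788]
orientation: [2.91, 0.0, 1.571]
wrist_force: [-0.5, 0.6, 0.1]
gripper_width: 0.0002
```

>>> move_arm(hand=[0,0], dp=[[1,0,1],[1,0,1]], yaw=[0,0])

```text
clock: 6.4
position: [0.9303, 0.0001, 0.5287]
orientation: [2.863, 0.0, 1.571]
wrist_force: [0.8, 0.9, 0.4]
gripper_width: 0.0004
```

>>> move_arm(hand=[0,0,0], dp=[[1,0,0.3],[1,0,0.3],[1,0,0.3]], yaw=[0,0,0])

```text
clock: 6.78
position: [0.943, -0.0, 0.5168]
orientation: [2.818, 0.0, 1.571]
wrist_force: [1.0, 1.0, 1.1]
gripper_width: 0.0006
```

>>> move_arm(hand=[0], dp=[[1,0,0.5]], yaw=[0])

```text
clock: 6.9
position: [0.9481, -0.0001, 0.5217]
orientation: [2.777, -0.0, 1.571]
wrist_force: [-0.2, -0.9, 0.5]
gripper_width: 0.0005
```

>>> move_arm(hand=[0], dp=[[1,0,0.5]], yaw=[0])

```text
clock: 7.02
position: [0.9527, -0.0, 0.53]
orientation: [2.731, -0.0, 1.571]
wrist_force: [-0.1, 0.2, 0.6]
gripper_width: 0.0005
```

>>> move_arm(hand=[0,0], dp=[[1,0,0.5],[1,0,0.5]], yaw=[0,0])

```text
clock: 7.28
position: [0.9568, -0.0, 0.5398]
orientation: [2.684, 0.0, 1.571]
wrist_force: [-1.3, -0.1, -0.3]
gripper_width: 0.0007
```

>>> move_arm(hand=[0,0], dp=[[1,0,0.5],[1,0,0.5]], yaw=[0,0])

```text
clock: 7.52
position: [0.9615, 0.0, 0.5484]
orientation: [2.636, 0.0, 1.571]
wrist_force: [-0.5, -0.2, -0.4]
gripper_width: 0.0001
```

>>> move_arm(hand=[0,0], dp=[[1,0,0.5],[1,0,0.5]], yaw=[0,0])

```text
clock: 7.78
position: [0.9665, 0.0, 0.5559]
orientation: [2.588, 0.0, 1.571]
wrist_force: [-0.2, 0.5, -0.1]
gripper_width: 0.0007
```

>>> move_arm(hand=[0], dp=[[1,0,0.4]], yaw=[0])

```text
clock: 7.9
position: [0.9737, 0.0, 0.5567]
orientation: [2.544, 0.0, 1.571]
wrist_force: [-0.3, -0.0, 0.6]
gripper_width: 0.0003
```

>>> move_arm(hand=[0], dp=[[1,0,0.4]], yaw=[0])

```text
clock: 8.02
position: [0.9812, 0.0, 0.5561]
orientation: [2.502, 0.0, 1.571]
wrist_force: [0.1, 0.8, -0.2]
gripper_width: 0.0004
```

>>> move_arm(hand=[0], dp=[[1,0,0.4]], yaw=[0])

```text
clock: 8.15
position: [0.9884, 0.0, 0.5559]
orientation: [2.46, 0.0, 1.571]
wrist_force: [0.2, -0.1, -0.1]
gripper_width: 0.0003
```

>>> move_arm(hand=[0], dp=[[1,0,0.4]], yaw=[0])

```text
clock: 8.28
position: [0.9954, 0.0, 0.5558]
orientation: [2.417, -0.0, 1.571]
wrist_force: [0.3, 0.2, 0.6]
gripper_width: 0.0007
```

>>> move_arm(hand=[0], dp=[[1,0,0.4]], yaw=[0])

```text
clock: 8.4
position: [1.0022, -0.0, 0.5557]
orientation: [2.376, 0.0, 1.571]
wrist_force: [0.1, -0.8, -0.0]
gripper_width: 0.0007
```

>>> move_arm(hand=[0], dp=[[1,0,0.4]], yaw=[0])

```text
clock: 8.52
position: [1.0088, -0.0, 0.5555]
orientation: [2.335, 0.0, 1.571]
wrist_force: [-0.5, -0.3, -0.1]
gripper_width: 0.0002
```

>>> move_arm(hand=[0,0,0,0,0,0,0], dp=[[-0.2,0,0],[-0.4,0,0],[-0.6,0,0],[-0.8,0,0],[-1,0,0],[-1,-0.2,0],[-1,-0.3,0]], yaw=[0.2,0.4,0.6,0.8,1,1,1])

```text
clock: 9.4
position: [0.7062, -0.09, 0.5568]
orientation: [2.335, 0.0, 2.097]
wrist_force: [0.5, 0.2, -0.0]
gripper_width: 0.0003
```

>>> move_arm(hand=[0,0,0,0,0,0,0], dp=[[-0.1,-0.1,0],[-0.2,-0.2,0],[-0.4,-0.4,0],[-0.5,-0.6,0],[-0.5,-0.8,0],[-0.5,-1,0],[-0.5,-1,0]], yaw=[0.2,0.4,0.6,0.8,1,1,1])

```text
clock: 10.28
position: [0.5574, -0.3939, 0.5546]
orientation: [2.335, -0.002, 2.615]
wrist_force: [0.7, -0.6, 0.2]
gripper_width: 0.0005
```

>>> move_arm(hand=[0,0,0,0,0,0], dp=[[0,-0.1,0],[0,-0.2,0],[0,-0.3,0],[0,-0.4,0],[0,-0.4,0],[0,-0.4,0]], yaw=[0.3,0.5,0.8,1,1,1])

```text
clock: 11.02
position: [0.5589, -0.5096, 0.5557]
orientation: [2.334, -0.0, 3.141]
wrist_force: [-0.2, 0.3, -0.5]
gripper_width: 0.0008
```

```bash
python3 - <<'E'
from h import *
s=monitor.get_state(); 
for k in('clock','joint_positions','position','orientation'):print(k,np.round(s[k],4))
for n in ["scene","side"]:
    d=vision.get_image(n); cv2.imwrite(f"pics/{n}1.png",d["img"])
E
```

```text
clock 11.025
joint_positions [-0.9355  0.7764  0.5864  0.6572  2.3628 -2.1675]
position [ 0.5589 -0.5096  0.5557]
orientation [ 2.3338e+00 -2.0000e-04  3.1410e+00]
```

View pics/scene1.png

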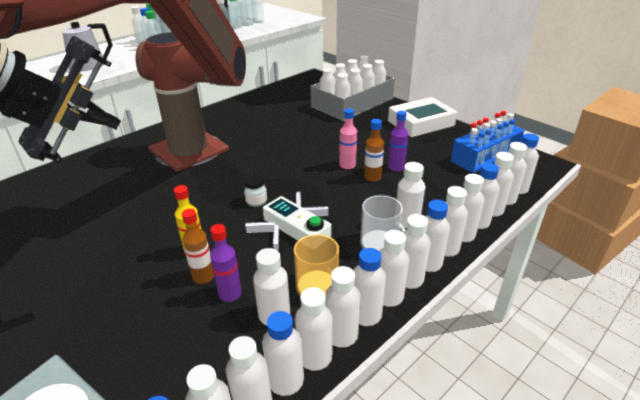

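View pics/side1.png

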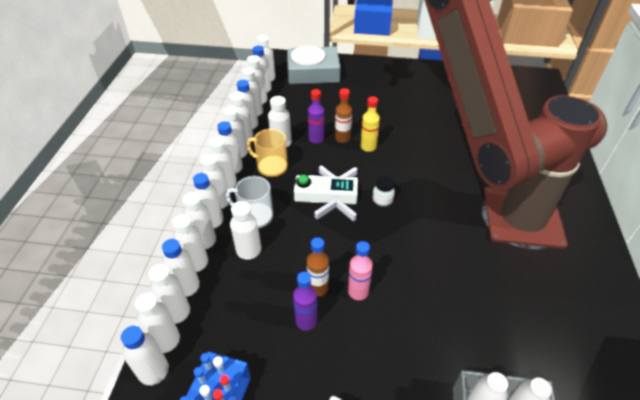

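```bash
python3 - <<'E'
from h import *
from scipy.spatial.transform import Rotation as R
d={n:vision.get_image(n) for n in["scene","side"]}
s=monitor.get_state(); T=np.eye(4); T[:3,:3]=R.from_euler("xyz",s["orientation"]).as_matrix(); T[:3,3]=s["position"]
x0,y0,x1,y1=0,20,150,170
a=cv2.resize(d["scene"]["img"][y0:y1,x0:x1],None,fx=4,fy=4,interpolation=cv2.INTER_CUBIC); a=cv2.convertScaleAbs(a,alpha=1.8,beta=20)
def L(p,q,c):
    P=[tuple(int(v) for v in (proj(d["scene"],(T@[*w,1])[:3])-[x0,y0])*4) for w in(p,q)]; cv2.line(a,*P,c,1)
for x in(-.0375,.0375):
    L((x,-.095,.1125),(x,.095,.1125),(0,255,0))
    for y in(-.095,.095): L((x,y,.06),(x,y,.1125),(255,255,0))
for y in(-.095,.095): L((-.0375,y,.1125),(.0375,y,.1125),(0,255,0))
for x in(-.0095,.0095):
  for y in(-.01,.01): L((x,y,.1125),(x,y,.182),(0,0,255))
cv2.imwrite("pics/g2.png",a)
print("tip",(T@[0,0,.182,1])[:3].round(4))
b=cv2.resize(d["side"]["img"][80:220,230:420],None,fx=4,fy=4,interpolation=cv2.INTER_CUBIC);cv2.imwrite("pics/c4.png",b)
E
```

```text
tip [ 0.5588 -0.3774  0.4317]
```

View pics/g2.png

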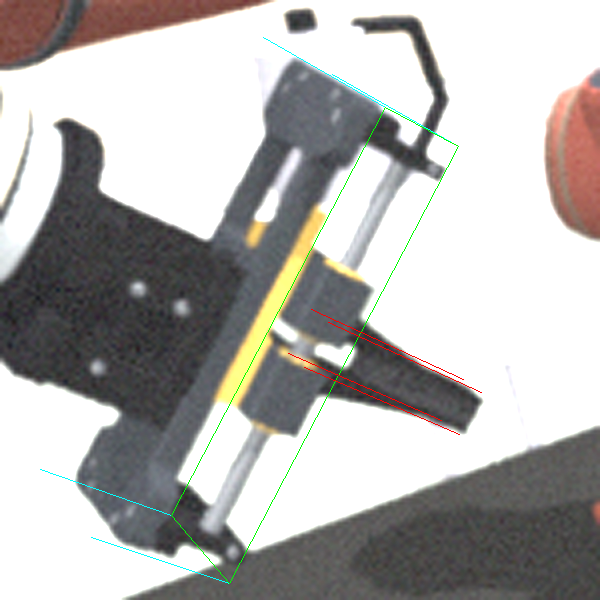

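View pics/c4.png

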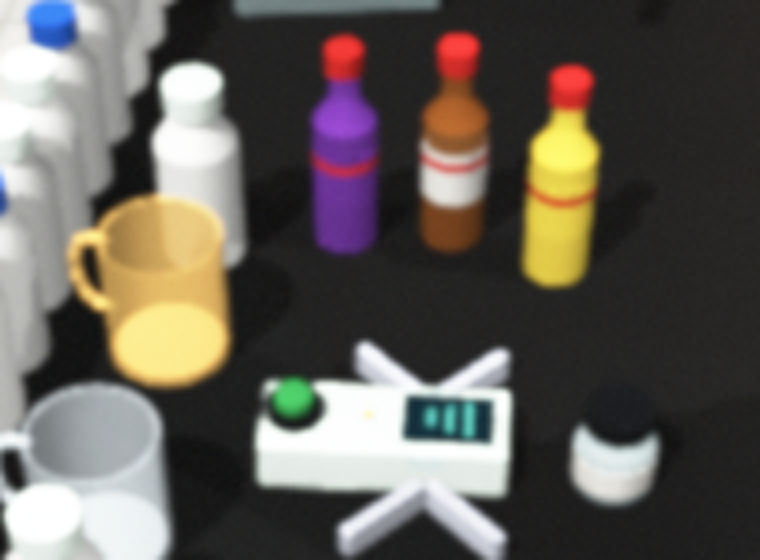

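```bash
cat >> h.py <<'E'
def base(d,uv,rad=.026):
    P=onz(d,uv,0);o,r=ray(d,uv);h=r[:2]/np.hypot(*r[:2]);return (P[:2]+rad*h).round(4)
E
python3 - <<'E'
from h import *
d=vision.get_image("side"); sc=vision.get_image("scene")
px=lambda c:(c[0]/4+230-.4,c[1]/4+80-.4)
print("plate front",onz(d,px((340,14)),0).round(3))
for n,c in dict(red=(453,250),purple=(345,252),yellow=(556,286)).items(): print(n,base(d,px(c)))
for n,c in dict(red=(458,46),purple=(344,48),yellow=(571,80)).items(): print(n,"cap",onz(d,px(c),.19).round(4))
for nm,img in(("side",d),("scene",sc)):
    h=cv2.cvtColor(img["img"],cv2.COLOR_BGR2HSV); m=((h[...,0]<8)|(h[...,0]>172))&(h[...,1]>150)&(h[...,2]>110)
    n,l,st,ce=cv2.connectedComponentsWithStats(m.astype(np.uint8))
    for i in range(1,n):
        if 30<st[i,4]<400: print(nm,st[i],ce[i].round(1),onz(img,ce[i],.178)[:2].round(4))
E
```

```text
plate front [ 0.701 -0.605  0.   ]
red [ 0.5563 -0.2914]
purple [ 0.649  -0.2764]
yellow [ 0.4643 -0.2569]
red cap [ 0.5588 -0.2877  0.19  ]
purple cap [ 0.6473 -0.273   0.19  ]
yellow cap [ 0.4678 -0.2541  0.19  ]
side [311  88  10  12  99] [315.3  93.6] [ 0.6494 -0.2792]
side [339  88  11  12 114] [343.8  93.4] [ 0.5597 -0.2928]
side [367  96  12  11 111] [372.1 101.1] [ 0.4683 -0.263 ]
side [221 376   7   9  53] [224.1 380. ] [0.6868 0.6459]
side [214 390   8  10  68] [217.5 394.6] [0.6914 0.6734]
scene [496 111  10   6  32] [500.2 113.6] [0.777  0.6348]
scene [471 118  17   9  58] [479.1 122.3] [0.7628 0.5376]
scene [174 185  15  15 179] [180.9 191.6] [ 0.4666 -0.2531]
scene [182 209  15  15 169] [189.1 216. ] [ 0.5603 -0.2866]
scene [210 224  17  17 230] [217.9 231.8] [ 0.6475 -0.2709]
scene [188 247  21  10  33] [198.8 253.8] [ 0.677  -0.3337]
scene [212 264  26  11  48] [225.3 271.4] [ 0.7518 -0.3235]
```

>>> move_arm(hand=[4,4,4,4,4,4,4], dp=[[0,0,-0.15],[0,0,-0.35],[0,0,-0.55],[0,0,-0.75],[0,0,-0.9],[0,0,-1],[0,0,-1]], yaw=[0,0,0,0,0,0,0])

```text
clock: 12.2
position: [0.5584, -0.5093, 0.2531]
orientation: [2.331, -0.003, 3.142]
wrist_force: [-0.3, 0.2, 0.3]
gripper_width: 0.0037
```

>>> move_arm(hand=[4,4,4,4], dp=[[0,0,-0.1],[0,0,-0.2],[0,0,-0.25],[0,0,-0.25]], yaw=[0,0,0,0])

```text
clock: 12.7
position: [0.5583, -0.5093, 0.178]
orientation: [2.331, -0.002, -3.142]
wrist_force: [-0.8, -0.2, 0.3]
gripper_width: 0.0041
```

```bash
cat > look.py <<'E'
import sys
from h import *
from scipy.spatial.transform import Rotation as R
k=sys.argv[1]
s=monitor.get_state(); T=np.eye(4); T[:3,:3]=R.from_euler("xyz",s["orientation"]).as_matrix(); T[:3,3]=s["position"]
print(s["clock"],np.round(s["position"],4),np.round(s["orientation"],4),"tip",(T@[0,0,.182,1])[:3].round(4),"F",np.round(s["wrist_force"],1),"q",np.round(s["joint_positions"],2))
a=[]
for n,(x0,y0,x1,y1) in {"scene":(130,160,330,320),"side":(260,60,460,220)}.items():
    d=vision.get_image(n); a.append(cv2.resize(d["img"][y0:y1,x0:x1],(500,400),interpolation=cv2.INTER_CUBIC))
    cv2.imwrite(f"pics/{n}{k}.png",d["img"])
b=np.hstack(a); cv2.imwrite(f"pics/l{k}.png",cv2.resize(b,(800,320),interpolation=cv2.INTER_AREA))
E
python3 look.py 2
```

```text
12.7 [ 0.5583 -0.5093  0.178 ] [ 2.3310e+00 -2.4000e-03 -3.1416e+00] tip [ 0.558  -0.3774  0.0526] F [-0.8 -0.2  0.3] q [-0.94  0.99  0.95  0.46  1.87 -2.52]
```

View pics/l2.png

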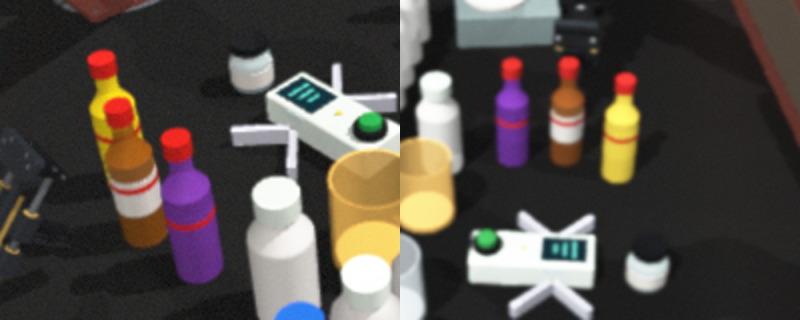

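>>> move_arm(hand=[4,4,4,4], dp=[[0,0,-0.05],[0,0,-0.08],[0,0,-0.1],[0,0,-0.1]], yaw=[0,0,0,0])

```text
clock: 13.3
position: [0.5586, -0.5097, 0.1496]
orientation: [2.333, -0.001, -3.142]
wrist_force: [-0.7, -0.3, 0.0]
gripper_width: 0.004
```

```bash
python3 look.py 3
```

```text
13.3 [ 0.5586 -0.5097  0.1496] [ 2.3330e+00 -9.0000e-04 -3.1416e+00] tip [ 0.5585 -0.3781  0.0239] F [-0.7 -0.3  0. ] q [-0.94  1.03  0.95  0.46  1.84 -2.54]
```

View pics/l3.png

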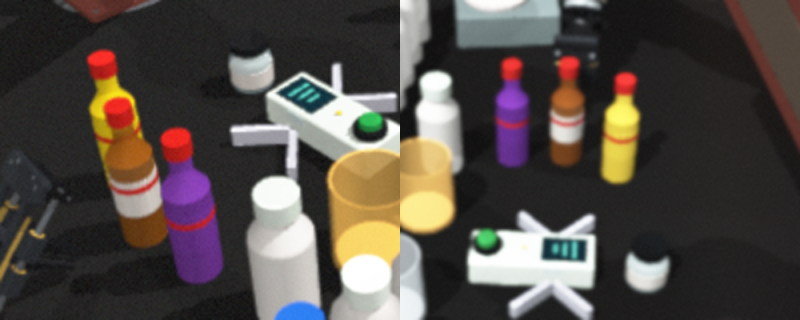

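>>> move_arm(hand=[4,4,4,4,4], dp=[[0,0.05,0],[0,0.09,0],[0,0.12,0],[0,0.14,0],[0,0.15,0]], yaw=[0,0,0,0,0])

```text
clock: 14.02
position: [0.5588, -0.4647, 0.1508]
orientation: [2.334, 0.0, -3.141]
wrist_force: [-0.3, 0.3, 0.0]
gripper_width: 0.0042
```

```bash
python3 look.py 4; python3 -c "
import cv2
a=cv2.imread('pics/scene4.png')[190:310,100:250];b=cv2.imread('pics/side4.png')[60:160,290:420]
cv2.imwrite('pics/z4.png',cv2.resize(a,None,fx=5,fy=5,interpolation=cv2.INTER_CUBIC))
cv2.imwrite('pics/y4.png',cv2.resize(b,None,fx=5,fy=5,interpolation=cv2.INTER_CUBIC))"
```

```text
14.025 [ 0.5588 -0.4647  0.1508] [ 2.3343  0.     -3.1413] tip [ 0.5588 -0.3332  0.0249] F [-0.3  0.3  0. ] q [-0.9   0.95  1.08  0.47  1.77 -2.54]
```

View pics/z4.png

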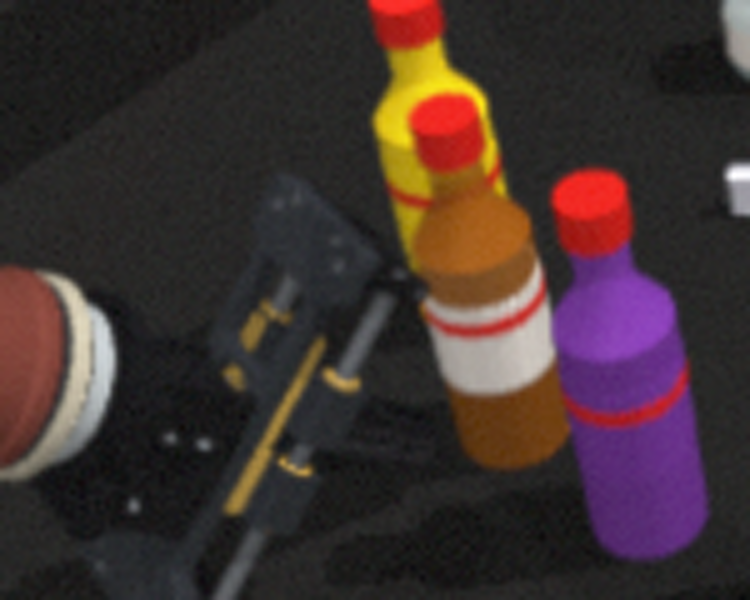

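View pics/y4.png

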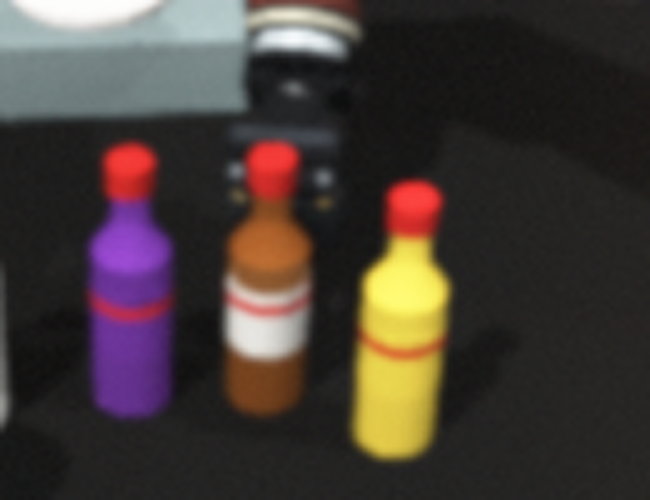

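>>> move_arm(hand=[4,4,4,4,4,4,4,4], dp=[[0,0.015,-0.005],[0,0.03,-0.005],[0,0.045,-0.005],[0,0.06,-0.005],[0,0.075,-0.005],[0,0.09,-0.005],[0,0.1,-0.005],[0,0.1,-0.005]], yaw=[0,0,0,0,0,0,0,0])

```text
clock: 15.12
position: [0.5588, -0.4347, 0.1492]
orientation: [2.334, -0.0, -3.141]
wrist_force: [0.8, -0.1, -1.3]
gripper_width: 0.004
```

```bash
cat > z.py <<'E'
import sys,cv2
k=sys.argv[1]
a=cv2.imread(f'pics/scene{k}.png')[170:300,130:290];b=cv2.imread(f'pics/side{k}.png')[70:200,280:420]
cv2.imwrite(f'pics/z{k}.png',np.hstack([cv2.resize(a,(440,357),interpolation=cv2.INTER_CUBIC),cv2.resize(b,(360,357),interpolation=cv2.INTER_CUBIC)])) if 0 else None
import numpy as np
cv2.imwrite(f'pics/z{k}.png',np.hstack([cv2.resize(a,(440,357),interpolation=cv2.INTER_CUBIC),cv2.resize(b,(360,357),interpolation=cv2.INTER_CUBIC)]))
from h import *
for n in("scene","side"):
    d=vision.get_image(n); h=cv2.cvtColor(d["img"],cv2.COLOR_BGR2HSV); m=((h[...,0]<8)|(h[...,0]>172))&(h[...,1]>150)&(h[...,2]>110)
    c,l,st,ce=cv2.connectedComponentsWithStats(m.astype(np.uint8))
    print(n,[(ce[i].round(1).tolist(),onz(d,ce[i],.178)[:2].round(4).tolist()) for i in range(1,c) if 80<st[i,4]<400])
E
python3 look.py 5; python3 z.py 5
```

```text
15.125 [ 0.5588 -0.4347  0.1492] [ 2.334  -0.     -3.1413] tip [ 0.5588 -0.3032  0.0234] F [ 0.8 -0.1 -1.3] q [-0.88  0.9   1.16  0.49  1.73 -2.54]
scene [([180.9, 191.5], [0.4663, -0.253]), ([196.5, 212.2], [0.5598, -0.2679]), ([217.9, 231.8], [0.6476, -0.2709])]
side [([315.3, 93.6], [0.6494, -0.2792]), ([343.5, 96.7], [0.559, -0.2744]), ([372.1, 101.1], [0.4683, -0.263])]
```

View pics/z5.png

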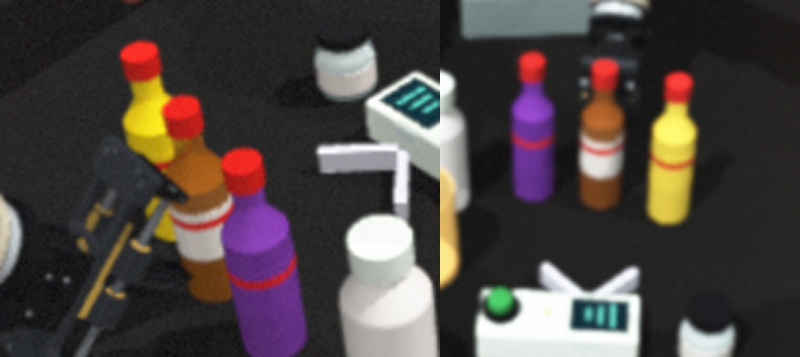

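The bottle is sliding upright: the cap moved 18.6 mm and the fingertips advanced by the same amount past contact. I'll continue.

>>> move_arm(hand=[4,4,4,4,4,4,4,4,4,4], dp=[[0,0.01,0],[0,0.025,0],[0,0.045,0],[0,0.065,0],[0,0.085,0],[0,0.105,0],[0,0.125,0],[0,0.14,0],[0,0.15,0],[0,0.15,0]], yaw=[0,0,0,0,0,0,0,0,0,0])

```text
clock: 16.58
position: [0.5588, -0.3897, 0.1491]
orientation: [2.334, -0.0, -3.141]
wrist_force: [0.1, -0.7, -0.5]
gripper_width: 0.0043
```

```bash
python3 look.py 6; python3 z.py 6
```

```text
16.575 [ 0.5588 -0.3897  0.1491] [ 2.3338e+00 -1.0000e-04 -3.1413e+00] tip [ 0.5588 -0.2582  0.0233] F [ 0.1 -0.7 -0.5] q [-0.84  0.84  1.27  0.51  1.68 -2.53]
scene [([180.9, 191.6], [0.4665, -0.253]), ([213.8, 203.4], [0.5591, -0.2236]), ([217.9, 232.0], [0.6482, -0.2714])]
side [([315.3, 93.6], [0.6494, -0.2792]), ([372.1, 101.1], [0.4683, -0.263]), ([341.9, 105.4], [0.5593, -0.2282])]
```

View pics/z6.png

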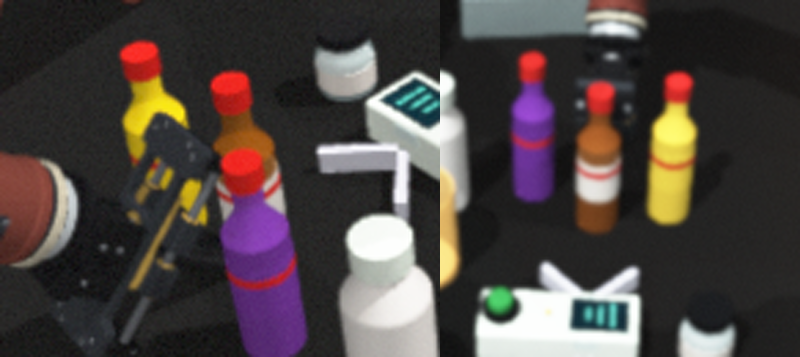

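>>> move_arm(hand=[4,4,4,4,4,4,4,4,4,4], dp=[[0,0.01,0],[0,0.025,0],[0,0.045,0],[0,0.065,0],[0,0.085,0],[0,0.105,0],[0,0.125,0],[0,0.14,0],[0,0.15,0],[0,0.15,0]], yaw=[0,0,0,0,0,0,0,0,0,0])

```text
clock: 18.02
position: [0.5588, -0.3447, 0.1491]
orientation: [2.334, -0.0, -3.141]
wrist_force: [-0.9, -0.9, -0.2]
gripper_width: 0.0042
```

```bash
python3 look.py 7; python3 z.py 7
```

```text
18.025 [ 0.5588 -0.3447  0.1491] [ 2.3339e+00 -1.0000e-04 -3.1413e+00] tip [ 0.5588 -0.2132  0.0233] F [-0.9 -0.9 -0.2] q [-0.8   0.78  1.37  0.53  1.63 -2.52]
scene [([180.9, 191.6], [0.4665, -0.253]), ([230.7, 194.9], [0.5586, -0.1784]), ([220.2, 231.9], [0.6512, -0.2679])]
side [([315.3, 93.6], [0.6494, -0.2792]), ([372.0, 101.2], [0.4684, -0.2629]), ([340.4, 114.2], [0.5592, -0.1836])]
```

View pics/z7.png

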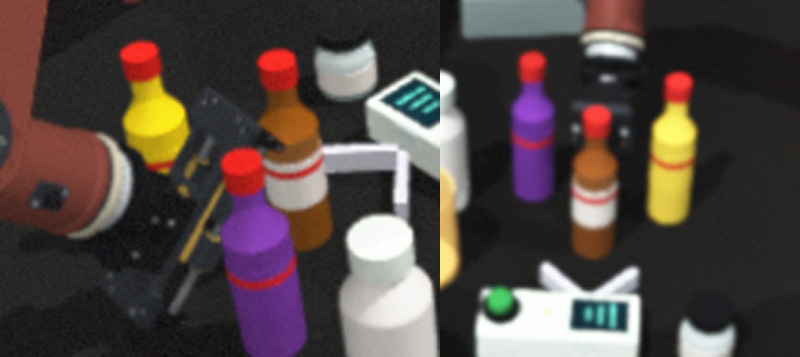

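View pics/side7.png

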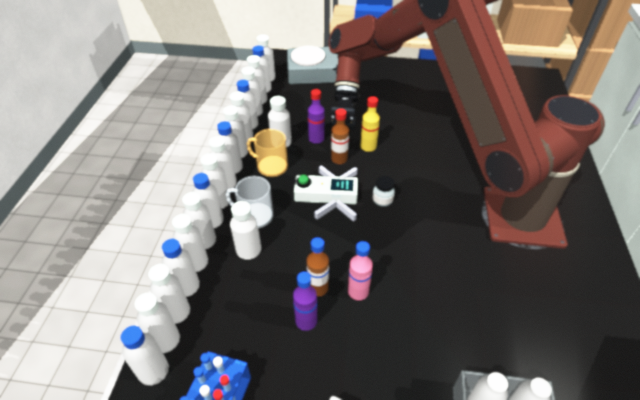

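>>> move_arm(hand=[4,4,4,4,4,4,4,4,4,4], dp=[[0,0.01,0],[0,0.025,0],[0,0.045,0],[0,0.065,0],[0,0.085,0],[0,0.105,0],[0,0.125,0],[0,0.14,0],[0,0.15,0],[0,0.15,0]], yaw=[0,0,0,0,0,0,0,0,0,0])

```text
clock: 19.48
position: [0.5588, -0.2997, 0.1491]
orientation: [2.334, -0.0, -3.141]
wrist_force: [0.4, 0.0, 0.6]
gripper_width: 0.004
```

>>> move_arm(hand=[4,4,4,4,4,4,4,4,4], dp=[[0,0.01,0],[0,0.02,0],[0,0.03,0],[0,0.04,0],[0,0.05,0],[0,0.06,0],[0,0.07,0],[0,0.08,0],[0,0.08,0]], yaw=[0,0,0,0,0,0,0,0,0])

```text
clock: 20.6
position: [0.5588, -0.2756, 0.1491]
orientation: [2.334, -0.0, -3.141]
wrist_force: [0.6, -0.9, -0.0]
gripper_width: 0.004
```

```bash
python3 look.py 8; python3 z.py 8
```

```text
20.6 [ 0.5588 -0.2756  0.1491] [ 2.3338e+00 -1.0000e-04 -3.1413e+00] tip [ 0.5587 -0.1441  0.0233] F [ 0.6 -0.9 -0. ] q [-0.73  0.7   1.5   0.57  1.55 -2.49]
scene [([255.1, 182.7], [0.5581, -0.1092]), ([180.7, 191.6], [0.4663, -0.2534]), ([218.0, 231.8], [0.6478, -0.2709])]
side [([315.3, 93.6], [0.6494, -0.2792]), ([372.0, 101.1], [0.4686, -0.2629]), ([337.8, 128.6], [0.5593, -0.114])]
```

View pics/z8.png

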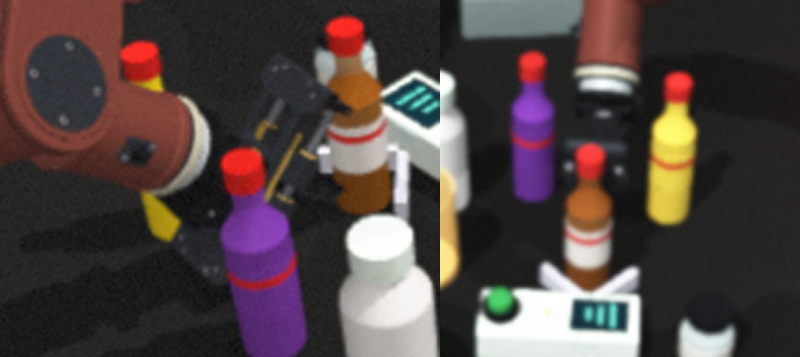

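>>> move_arm(hand=[4,4,4,4,4,4], dp=[[0,0.006,0],[0,0.012,0],[0,0.018,0],[0,0.024,0],[0,0.028,0],[0,0.028,0]], yaw=[0,0,0,0,0,0])

```text
clock: 21.55
position: [0.5587, -0.2678, 0.1492]
orientation: [2.335, -0.0, -3.142]
wrist_force: [-0.6, -2.3, -0.5]
gripper_width: 0.004
```

>>> move_arm(hand=[4,4,4], dp=[[0,0.003,0],[0,0.006,0],[0,0.006,0]], yaw=[0,0,0])

```text
clock: 21.92
position: [0.5587, -0.267, 0.1496]
orientation: [2.337, 0.0, 3.141]
wrist_force: [-2.1, -7.5, 1.0]
gripper_width: 0.0037
```

>>> move_arm(hand=[4,4,4], dp=[[0,0.003,0],[0,0.005,0],[0,0.005,0]], yaw=[0,0,0])

```text
clock: 22.3
position: [0.5585, -0.2665, 0.1499]
orientation: [2.338, 0.001, 3.141]
wrist_force: [-3.9, -12.3, 2.6]
gripper_width: 0.0041
```

```bash
python3 look.py 9; python3 z.py 9
```

```text
22.3 [ 0.5585 -0.2665  0.1499] [2.3385e+00 6.0000e-04 3.1408e+00] tip [ 0.5587 -0.1355  0.0235] F [ -3.9 -12.3   2.6] q [-0.72  0.69  1.52  0.57  1.54 -2.49]
scene [([258.3, 181.4], [0.5592, -0.1007]), ([182.2, 191.5], [0.4683, -0.2509]), ([218.0, 231.8], [0.6477, -0.2709])]
side [([315.3, 93.6], [0.6494, -0.2792]), ([372.0, 101.2], [0.4684, -0.2629]), ([337.3, 130.2], [0.5598, -0.1062])]
```

View pics/z9.png

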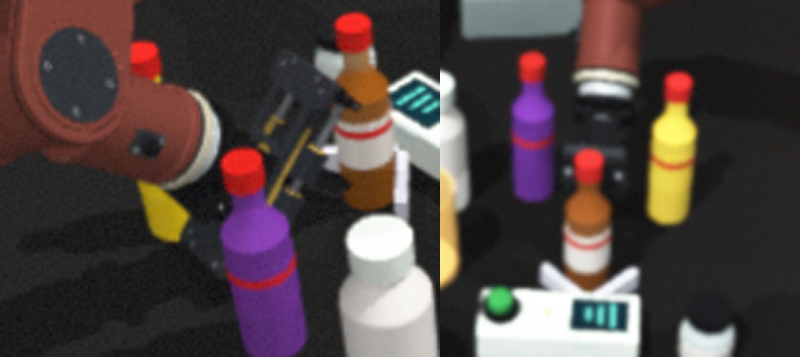

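Force is 12 N along y but 4 N along -x, which suggests the bottle bears mostly on the +x wall. I'll drag a few mm toward -x under light pressure so it settles against both walls.

>>> move_arm(hand=[4,4,4], dp=[[-0.005,0,0],[-0.01,0,0],[-0.01,0,0]], yaw=[0,0,0])

```text
clock: 22.88
position: [0.5556, -0.2658, 0.1496]
orientation: [2.337, 0.0, 3.141]
wrist_force: [-3.1, -8.2, 2.2]
gripper_width: 0.0041
```

```bash
python3 look.py 10; python3 z.py 10
```

```text
22.875 [ 0.5556 -0.2658  0.1496] [2.3369e+00 4.0000e-04 3.1408e+00] tip [ 0.5557 -0.1347  0.0234] F [-3.1 -8.2  2.2] q [-0.72  0.69  1.52  0.57  1.54 -2.49]
scene [([258.1, 180.8], [0.557, -0.0995]), ([181.9, 191.3], [0.467, -0.2508]), ([218.0, 231.8], [0.6477, -0.2708])]
side [([315.3, 93.6], [0.6494, -0.2792]), ([372.0, 101.1], [0.4686, -0.2629]), ([337.9, 130.5], [0.558, -0.1049])]
```

>>> move_arm(hand=[4,4,4], dp=[[-0.005,0.002,0],[-0.01,0.004,0],[-0.01,0.004,0]], yaw=[0,0,0])

```text
clock: 23.45
position: [0.5526, -0.2646, 0.1497]
orientation: [2.337, 0.0, 3.141]
wrist_force: [-4.1, -9.0, 0.9]
gripper_width: 0.0039
```

```bash
python3 look.py 11; python3 z.py 11
```

```text
23.45 [ 0.5526 -0.2646  0.1497] [2.3371e+00 3.0000e-04 3.1410e+00] tip [ 0.5527 -0.1335  0.0234] F [-4.1 -9.   0.9] q [-0.72  0.68  1.53  0.57  1.54 -2.5 ]
scene [([258.2, 180.6], [0.5561, -0.0987]), ([181.9, 190.9], [0.4658, -0.2502]), ([218.0, 231.8], [0.6478, -0.2708])]
side [([315.3, 93.6], [0.6494, -0.2792]), ([372.0, 101.2], [0.4684, -0.2629]), ([338.3, 130.8], [0.5567, -0.1037])]
```

>>> move_arm(hand=[4,4,4], dp=[[-0.005,0.002,0],[-0.01,0.005,0],[-0.01,0.005,0]], yaw=[0,0,0])

```text
clock: 24.02
position: [0.5498, -0.2634, 0.1498]
orientation: [2.338, 0.001, 3.14]
wrist_force: [-2.5, -10.4, 1.3]
gripper_width: 0.0035
```

```bash
python3 look.py 12; python3 z.py 12
```

```text
24.025 [ 0.5498 -0.2634  0.1498] [2.3379e+00 1.1000e-03 3.1405e+00] tip [ 0.55   -0.1324  0.0235] F [ -2.5 -10.4   1.3] q [-0.72  0.67  1.54  0.57  1.53 -2.5 ]
scene [([258.4, 180.1], [0.5551, -0.0972]), ([181.8, 190.7], [0.4647, -0.2497]), ([218.0, 231.8], [0.6478, -0.2708])]
side [([315.3, 93.6], [0.6494, -0.2792]), ([372.0, 101.2], [0.4684, -0.2629]), ([338.6, 131.0], [0.5557, -0.1029])]
```

View pics/z12.png

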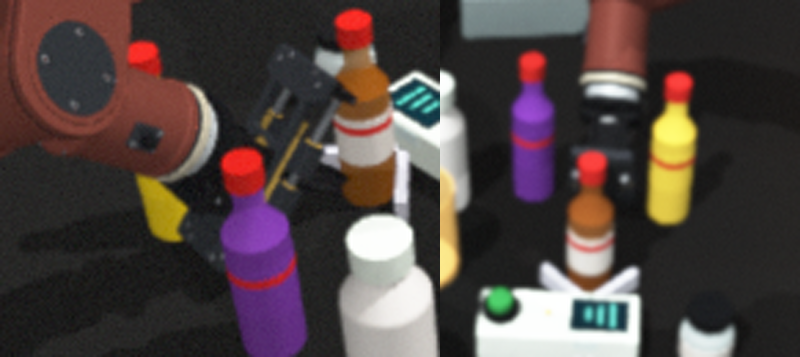

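>>> move_arm(hand=[4,4,4], dp=[[-0.004,0.002,0],[-0.008,0.005,0],[-0.008,0.005,0]], yaw=[0,0,0])

```text
clock: 24.6
position: [0.5485, -0.2628, 0.1505]
orientation: [2.341, 0.005, 3.138]
wrist_force: [2.8, -12.1, -0.3]
gripper_width: 0.0042
```

```bash
python3 look.py 13; python3 z.py 13
```

```text
24.6 [ 0.5485 -0.2628  0.1505] [2.3406 0.0045 3.1382] tip [ 0.5495 -0.1321  0.0239] F [  2.8 -12.1  -0.3] q [-0.72  0.67  1.55  0.57  1.53 -2.5 ]
scene [([258.6, 180.0], [0.5549, -0.0965]), ([182.0, 190.5], [0.4643, -0.249]), ([218.0, 231.8], [0.6477, -0.2709])]
side [([315.3, 93.6], [0.6494, -0.2795]), ([372.0, 101.2], [0.4684, -0.2629]), ([338.8, 131.2], [0.5552, -0.1021])]
```

Fx has now changed sign, so both walls are loaded. I'll back off and inspect.

>>> move_arm(hand=[4,4,4,4,4,4,4], dp=[[0,-0.005,0],[0,-0.015,0],[0,-0.04,0],[0,-0.08,0],[0,-0.13,0],[0,-0.2,0],[0,-0.2,0]], yaw=[0,0,0,0,0,0,0])

```text
clock: 25.68
position: [0.5473, -0.322, 0.1492]
orientation: [2.335, 0.001, 3.14]
wrist_force: [0.3, 0.0, -0.1]
gripper_width: 0.0039
```

```bash
python3 look.py 14; python3 z.py 14; python3 -c "
import cv2,numpy as np
a=cv2.imread('pics/scene14.png')[170:270,220:340];b=cv2.imread('pics/side14.png')[110:220,280:400]
cv2.imwrite('pics/y14.png',np.hstack([cv2.resize(a,(400,333),interpolation=cv2.INTER_CUBIC),cv2.resize(b,(400,333),interpolation=cv2.INTER_CUBIC)]))"
```

```text
25.675 [ 0.5473 -0.322   0.1492] [2.3350e+00 7.0000e-04 3.1397e+00] tip [ 0.5476 -0.1906  0.0233] F [ 0.3  0.  -0.1] q [-0.79  0.74  1.44  0.54  1.59 -2.52]
scene [([257.7, 180.2], [0.554, -0.0985]), ([180.9, 191.6], [0.4665, -0.253]), ([217.9, 231.8], [0.6477, -0.271])]
side [([315.3, 93.6], [0.6494, -0.2792]), ([372.0, 101.2], [0.4684, -0.2629]), ([338.8, 130.6], [0.5553, -0.1052])]
```

View pics/y14.png

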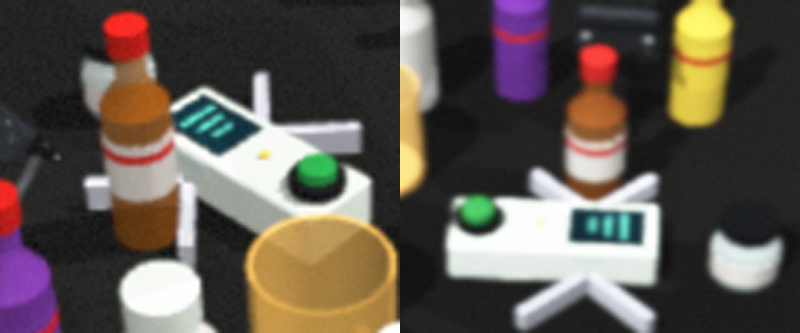

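```bash
python3 -c "
import cv2,numpy as np
a=cv2.imread('pics/scene14.png')[210:260,235:290];b=cv2.imread('pics/side14.png')[155:190,310:365]
cv2.imwrite('pics/w1.png',cv2.resize(a,None,fx=12,fy=12,interpolation=cv2.INTER_CUBIC))
cv2.imwrite('pics/w2.png',cv2.resize(b,None,fx=12,fy=12,interpolation=cv2.INTER_CUBIC))"
```

```text
(no output)
```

View pics/w1.png

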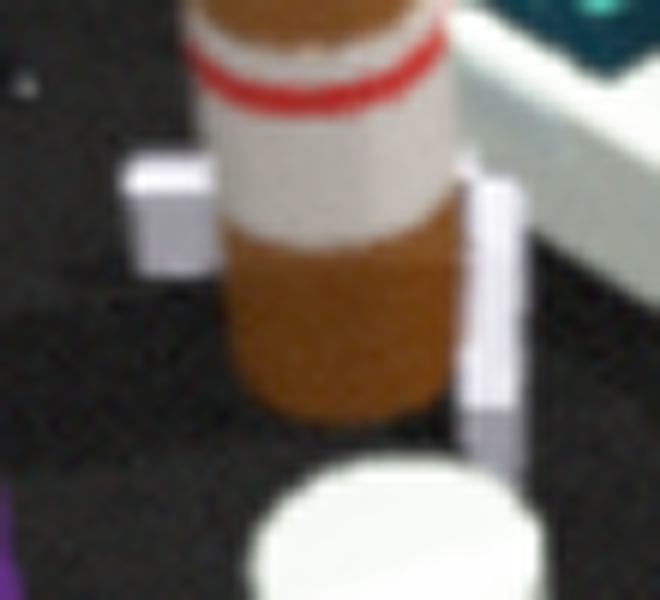

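View pics/w2.png

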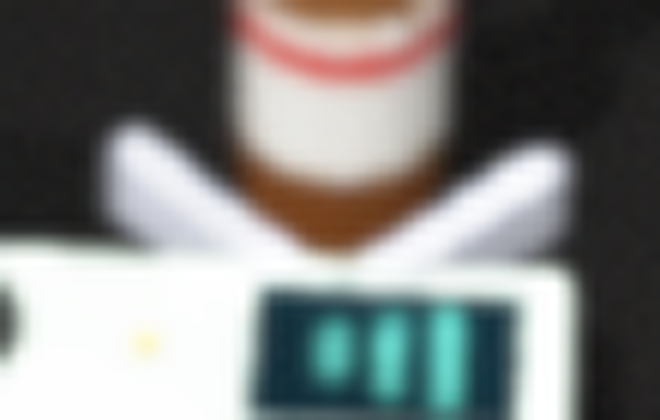

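```bash
python3 - <<'E'
from h import *
sc=vision.get_image("scene"); sd=vision.get_image("side")
f=lambda c:(c[0]/12+235-.46,c[1]/12+210-.46); g=lambda c:(c[0]/12+310-.46,c[1]/12+155-.46)
def seat(A,B):
    A,B=A[:2],B[:2]; e=(B-A)/np.linalg.norm(B-A); return (A+B)/2+.016*np.array([-e[1],e[0]]),np.linalg.norm(B-A),np.arctan2(e[1],e[0])
print("scene seat",seat(onz(sc,f((122,190)),.025),onz(sc,f((462,408)),.025)))
print("scene base",base(sc,f((345,425))),base(sc,f((340,425))))
print("side seat",seat(onz(sd,g((548,143)),.025),onz(sd,g((135,122)),.025)))
# predicted pictures of base circle for seat candidates
for P in[(.5573,-.1003),(.5585,-.1003),(.5547,-.1018)]:
    o=[proj(sc,(P[0]+.026*np.cos(t),P[1]+.026*np.sin(t),0)) for t in np.linspace(0,6.28,200)]
    o=np.array(o); k=((o-[235,210])+.46)*12; print(P,"base L",k[:,0].min().round(),"R",k[:,0].max().round(),"bot",k[k[:,1].argmax()].round())
    q=np.array([proj(sd,(P[0]+.026*np.cos(t),P[1]+.026*np.sin(t),.06)) for t in np.linspace(0,6.28,200)]); k=((q-[310,155])+.46)*12
    print("   side at z60 L/R",k[:,0].min().round(),k[:,0].max().round())
E
```

```text
scene seat (array([ 0.55750076, -0.10142936]), np.float64(0.10679638624457541), np.float64(0.0795781038286468))
scene base [ 0.5541 -0.1036] [ 0.5533 -0.1044]
side seat (array([ 0.55479058, -0.10438852]), np.float64(0.10891860659641477), np.float64(0.05883149071466006))
(0.5573, -0.1003) base L 236.0 R 478.0 bot [345. 426.]
   side at z60 L/R 229.0 431.0
(0.5585, -0.1003) base L 239.0 R 482.0 bot [349. 429.]
   side at z60 L/R 224.0 427.0
(0.5547, -0.1018) base L 223.0 R 465.0 bot [332. 424.]
   side at z60 L/R 239.0 442.0
```

Both views agree with the bottle sitting in the V: laterally it is centred between the wall tips to about 1 mm, and its depth is within 1–3 mm. I'll give it one gentle centred re-push in case it rocked back on release.

>>> move_arm(hand=[4,4,4,4,4,4,4], dp=[[0.026,0.03,0],[0.026,0.08,0],[0.026,0.12,0],[0.026,0.15,0],[0.026,0.165,0],[0.026,0.175,0],[0.026,0.175,0]], yaw=[0,0,0,0,0,0,0])

```text
clock: 26.85
position: [0.5551, -0.2677, 0.1492]
orientation: [2.334, 0.0, 3.141]
wrist_force: [-0.7, 1.1, 0.2]
gripper_width: 0.0039
```

>>> move_arm(hand=[4,4,4], dp=[[0,0.004,0],[0,0.008,0],[0,0.008,0]], yaw=[0,0,0])

```text
clock: 27.22
position: [0.5552, -0.2653, 0.1491]
orientation: [2.334, 0.0, 3.141]
wrist_force: [0.0, -0.9, -0.2]
gripper_width: 0.0042
```

>>> move_arm(hand=[4,4,4], dp=[[0,0.004,0],[0,0.008,0],[0,0.008,0]], yaw=[0,0,0])

```text
clock: 27.6
position: [0.5556, -0.2639, 0.1497]
orientation: [2.337, 0.002, 3.14]
wrist_force: [1.4, -5.2, 0.1]
gripper_width: 0.0041
```

```bash
python3 look.py 15; python3 z.py 15
```

```text
27.6 [ 0.5556 -0.2639  0.1497] [2.3370e+00 1.8000e-03 3.1404e+00] tip [ 0.556  -0.1327  0.0235] F [ 1.4 -5.2  0.1] q [-0.72  0.68  1.53  0.58  1.53 -2.49]
scene [([258.1, 180.0], [0.5541, -0.0974]), ([182.3, 191.0], [0.4668, -0.2497]), ([218.0, 231.8], [0.6477, -0.2708])]
side [([315.3, 93.6], [0.6494, -0.2792]), ([372.0, 101.1], [0.4686, -0.2629]), ([338.8, 131.1], [0.5552, -0.1027])]
```

Contact started 3.4 mm deeper than the first one-wall stop and is firm at 5 N, so the bottle is home. For the key I'll bring the tilted hand in from the +y side, which is clearer. I'll back off and raise first, and check jug1's position.

>>> move_arm(hand=[4,4,4,4,4,0,0,0,0,0], dp=[[0,-0.008,0],[0,-0.03,0],[0,-0.1,0],[0,-0.2,0],[0,-0.3,0],[0,-0.3,0.2],[0,-0.3,0.4],[0,-0.3,0.6],[0,-0.3,0.8],[0,-0.3,1]], yaw=[0,0,0,0,0,0,0,0,0,0])

```text
clock: 29.05
position: [0.5546, -0.3539, 0.4513]
orientation: [2.335, -0.0, 3.141]
wrist_force: [0.8, -1.7, -0.5]
gripper_width: 0.0003
```

```bash
python3 look.py 16; python3 z.py 16; python3 - <<'E'
from h import *
d=vision.get_image("side")
print("jug1",base(d,(256,228),.048),"white2",base(d,(247,258),.034))
for n,c,z in(("jug1 handle",(228,196),.06),("jug2 handle",(249,147),.07)): print(n,onz(d,c,z)[:2])
E
python3 -c "
import cv2,numpy as np
a=cv2.imread('pics/scene16.png')[170:270,220:340];b=cv2.imread('pics/side16.png')[110:220,220:400]
cv2.imwrite('pics/y16.png',np.hstack([cv2.resize(a,(330,275),interpolation=cv2.INTER_CUBIC),cv2.resize(b,(450,275),interpolation=cv2.INTER_CUBIC)]))"
```

```text
29.05 [ 0.5546 -0.3539  0.4513] [ 2.3347e+00 -3.0000e-04  3.1409e+00] tip [ 0.5547 -0.2224  0.3254] F [ 0.8 -1.7 -0.5] q [-0.81  0.47  1.22  0.59  2.02 -2.28]
scene [([257.8, 180.3], [0.5547, -0.0986]), ([180.9, 191.6], [0.4665, -0.253]), ([218.0, 231.7], [0.6474, -0.2707])]
side [([315.4, 93.6], [0.6489, -0.2794]), ([372.0, 101.2], [0.4684, -0.2629]), ([338.8, 130.8], [0.5554, -0.1043])]
jug1 [0.7782 0.0981] white2 [0.7752 0.2175]
jug1 handle [0.85088672 0.08537144]
jug2 handle [ 0.83811428 -0.12012537]
```

View pics/y16.png

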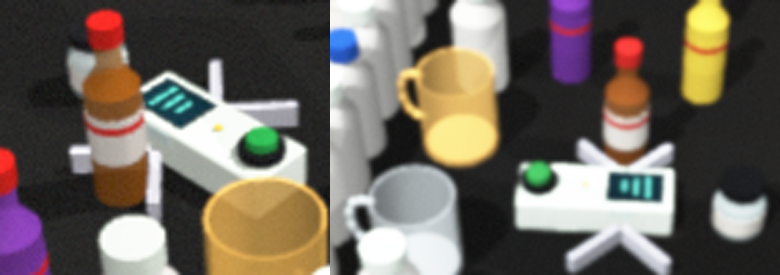

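>>> move_arm(hand=[0,0,0,0,0,0,0,0], dp=[[0,0.1,0],[0,0.2,0],[0,0.3,0],[0,0.4,0],[0,0.5,0],[0,0.5,0],[0,0.5,0],[0,0.5,0]], yaw=[-0.2,-0.4,-0.6,-0.8,-1,-1,-1,-1])

```text
clock: 30.3
position: [0.5553, -0.2039, 0.4483]
orientation: [2.334, -0.001, 2.618]
wrist_force: [-0.5, -0.0, -0.0]
gripper_width: 0.0001
```

>>> move_arm(hand=[0,0,0,0,0,0], dp=[[0,0.1,0],[0,0.2,0],[0,0.3,0],[0,0.4,0],[0,0.5,0],[0,0.5,0]], yaw=[-0.2,-0.4,-0.6,-0.8,-1,-1])

```text
clock: 31.05
position: [0.5551, -0.0516, 0.4492]
orientation: [2.334, 0.001, 2.098]
wrist_force: [-0.2, 0.1, 0.0]
gripper_width: 0.0004
```

>>> move_arm(hand=[0,0,0,0,0,0], dp=[[0,0.1,0],[0,0.2,0],[0,0.3,0],[0,0.4,0],[0,0.5,0],[0,0.5,0]], yaw=[-0.2,-0.4,-0.6,-0.8,-1,-1])

```text
clock: 31.8
position: [0.5559, 0.097, 0.4487]
orientation: [2.337, 0.002, 1.57]
wrist_force: [0.5, -0.5, 0.9]
gripper_width: 0.0004
```

>>> move_arm(hand=[0,0,0,0,0,0], dp=[[0,0,0],[0,0,0],[0,0,0],[0,0,0],[0,0,0],[0,0,0]], yaw=[-0.2,-0.4,-0.6,-0.8,-1,-1])

```text
clock: 32.55
position: [0.5561, 0.0962, 0.4486]
orientation: [2.336, 0.003, 1.047]
wrist_force: [1.3, 1.0, 0.7]
gripper_width: 0.0002
```

>>> move_arm(hand=[0,0,0,0,0,0], dp=[[0.05,0,0],[0.1,0,0],[0.15,0,0],[0.2,0,0],[0.25,0,0],[0.25,0,0]], yaw=[-0.2,-0.4,-0.6,-0.8,-1,-1])

```text
clock: 33.3
position: [0.6313, 0.0963, 0.4481]
orientation: [2.336, 0.003, 0.525]
wrist_force: [0.1, 0.0, 0.2]
gripper_width: 0.0005
```

>>> move_arm(hand=[0,0,0,0,0,0], dp=[[0.02,0.02,0],[0.04,0.04,0],[0.06,0.06,0],[0.07,0.07,0],[0.07,0.07,0],[0.07,0.07,0]], yaw=[-0.2,-0.4,-0.6,-0.8,-1,-1])

```text
clock: 34.05
position: [0.6513, 0.1176, 0.4487]
orientation: [2.336, 0.002, 0.003]
wrist_force: [-0.6, 0.3, 0.3]
gripper_width: 0.0007
```

```bash
python3 look.py 17; python3 z.py 17
```

```text
34.05 [0.6513 0.1176 0.4487] [2.3357e+00 2.3000e-03 2.7000e-03] tip [ 0.6514 -0.0137  0.3227] F [-0.6  0.3  0.3] q [ 0.23  0.38  1.34 -0.78  1.63  1.83]
scene [([257.5, 180.5], [0.5549, -0.0996]), ([180.9, 191.5], [0.4662, -0.2531]), ([217.9, 231.7], [0.6474, -0.2708])]
side [([372.1, 101.2], [0.4682, -0.2627]), ([339.0, 130.6], [0.5547, -0.1049])]
```

View pics/side17.png

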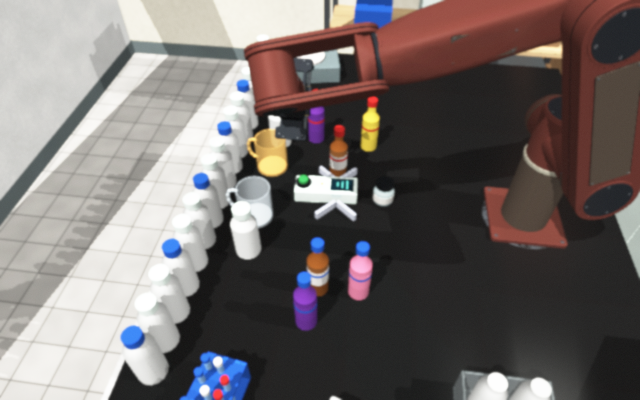

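View pics/scene17.png

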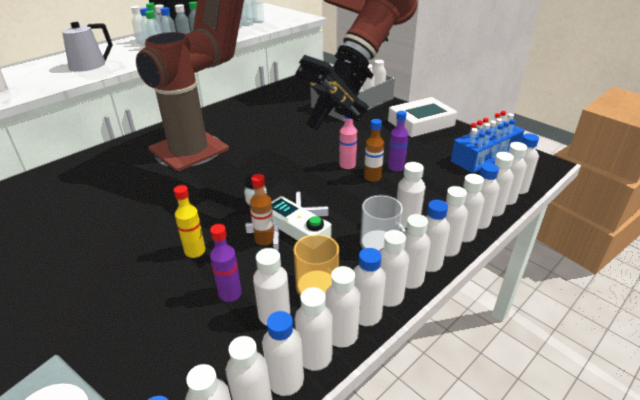

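>>> move_arm(hand=[0,0,0,0,0,0], dp=[[0,0,-0.15],[0,0,-0.3],[0,0,-0.45],[0,0,-0.55],[0,0,-0.6],[0,0,-0.6]], yaw=[0,0,0,0,0,0])

```text
clock: 35.0
position: [0.6512, 0.1182, 0.2688]
orientation: [2.334, 0.001, 0.0]
wrist_force: [0.4, 0.2, -0.6]
gripper_width: 0.0008
```

```bash
python3 look.py 18
```

```text
35.0 [0.6512 0.1182 0.2688] [2.3339e+00 1.0000e-03 4.0000e-04] tip [ 0.6511 -0.0134  0.143 ] F [ 0.4  0.2 -0.6] q [ 0.23  0.55  1.46 -0.79  1.42  2.05]
```

View pics/side18.png

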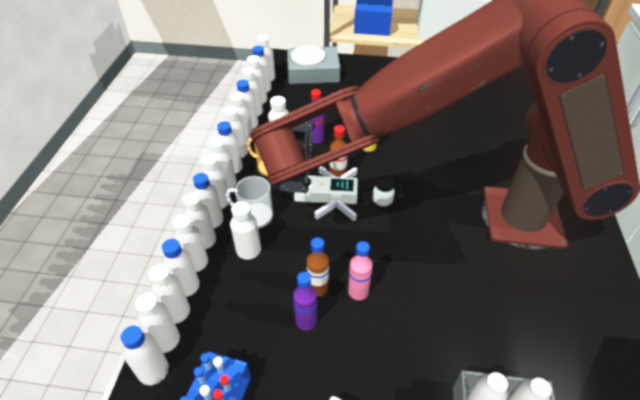

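View pics/scene18.png

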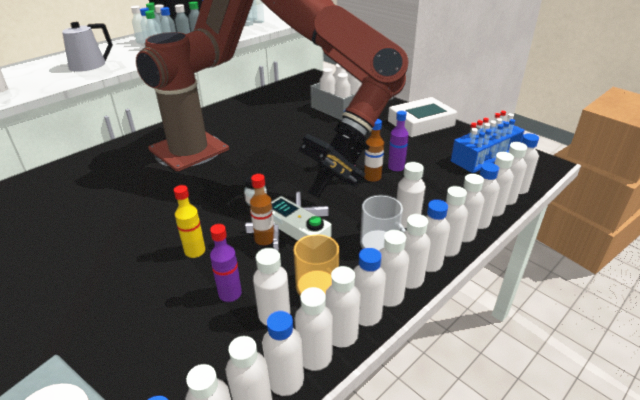

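>>> move_arm(hand=[0,0,0,0], dp=[[0,0,-0.1],[0,0,-0.16],[0,0,-0.19],[0,0,-0.19]], yaw=[0,0,0,0])

```text
clock: 35.6
position: [0.6511, 0.1181, 0.2119]
orientation: [2.334, 0.001, -0.0]
wrist_force: [-0.2, -0.4, 0.5]
gripper_width: 0.0004
```

```bash
python3 look.py 19; python3 -c "
import cv2,numpy as np
a=cv2.imread('pics/scene19.png')[110:270,240:430]
cv2.imwrite('pics/y19.png',cv2.resize(a,None,fx=4,fy=3.7,interpolation=cv2.INTER_CUBIC))
from h import *
d=vision.get_image('scene'); 
for P in [(.6511,-.0134,.085),(.652,-.009,.063)]: print((proj(d,P)-[240,110])*[4,3.7])
print(proj(vision.get_image('side'),(.652,-.009,.063)))"
```

```text
35.6 [0.6511 0.1181 0.2119] [ 2.3338e+00  8.0000e-04 -0.0000e+00] tip [ 0.651  -0.0134  0.0861] F [-0.2 -0.4  0.5] q [ 0.23  0.63  1.47 -0.8   1.36  2.11]
[292.02152207 384.05462319]
[298.93228019 407.65081679]
[301.83521037 178.75227784]
```

View pics/y19.png

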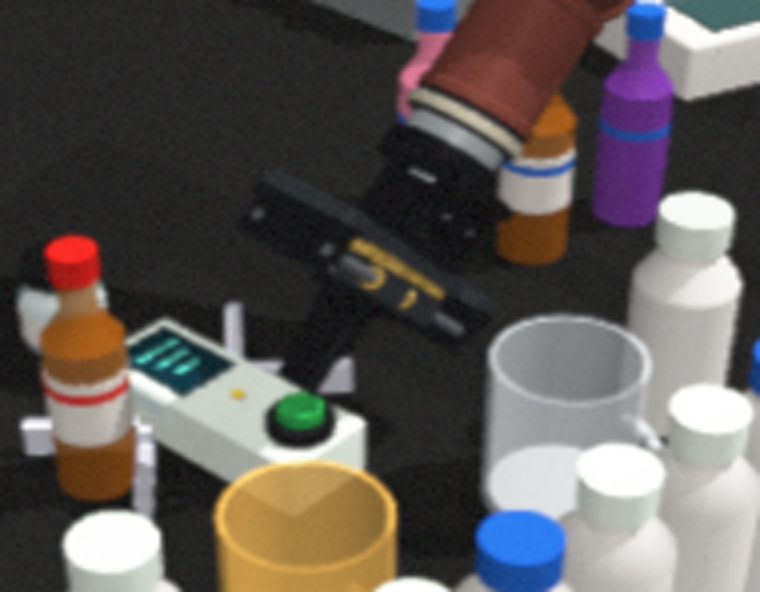

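>>> move_arm(hand=[0,0,0,0], dp=[[0,0,-0.03],[0,0,-0.05],[0,0,-0.06],[0,0,-0.06]], yaw=[0,0,0,0])

```text
clock: 36.3
position: [0.6513, 0.1183, 0.1943]
orientation: [2.334, -0.0, 0.0]
wrist_force: [-0.8, 0.9, 3.5]
gripper_width: 0.0006
```

>>> move_arm(hand=[0,0,0], dp=[[0,0,-0.007],[0,0,-0.013],[0,0,-0.013]], yaw=[0,0,0])

```text
clock: 36.67
position: [0.6514, 0.1184, 0.1923]
orientation: [2.332, -0.001, -0.001]
wrist_force: [-3.9, 3.8, 11.9]
gripper_width: 0.0004
```

```bash
python3 look.py 20; python3 z.py 20;  python3 -c "
import cv2
a=cv2.imread('pics/scene20.png')[190:250,230:350]
cv2.imwrite('pics/y20.png',cv2.resize(a,None,fx=6,fy=6,interpolation=cv2.INTER_CUBIC))"
```

```text
36.675 [0.6514 0.1184 0.1923] [ 2.3321e+00 -1.1000e-03 -1.0000e-03] tip [ 0.6514 -0.0133  0.0667] F [-3.9  3.8 11.9] q [ 0.23  0.66  1.47 -0.81  1.34  2.13]
scene [([257.9, 180.2], [0.5545, -0.0983]), ([180.9, 191.6], [0.4664, -0.2532]), ([217.9, 231.7], [0.6473, -0.2708])]
side [([315.4, 93.6], [0.6489, -0.2794])]
```

View pics/y20.png

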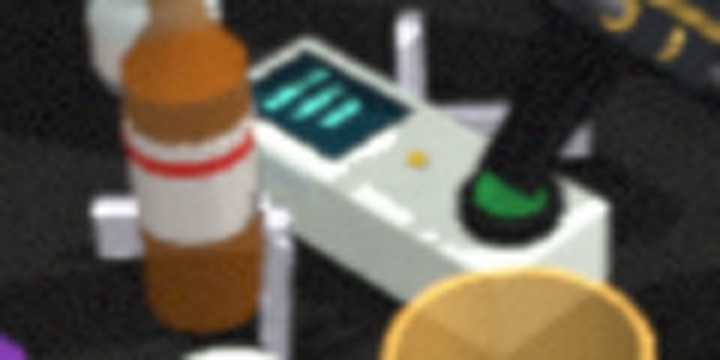

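The key is sunk into its ring under the fingertip at 12 N, so it is bottomed. I'll release and rise straight up.

>>> move_arm(hand=[0,0,0,0,0,0,0,0], dp=[[0,0,0],[0,0,0.03],[0,0,0.15],[0,0,0.3],[0,0,0.5],[0,0,0.7],[0,0,0.7],[0,0,0.7]], yaw=[0,0,0,0,0,0,0,0])

```text
clock: 37.88
position: [0.651, 0.1182, 0.3997]
orientation: [2.335, 0.0, -0.0]
wrist_force: [0.3, -0.3, -0.5]
gripper_width: 0.0005
```

```bash
python3 look.py 21; python3 z.py 21;  python3 -c "
import cv2
a=cv2.imread('pics/scene21.png')[140:310,140:440]
cv2.imwrite('pics/y21.png',cv2.resize(a,None,fx=2.6,fy=2.6,interpolation=cv2.INTER_CUBIC))
import numpy as np
for n in('scene','side'):
    p=cv2.imread(f'pics/{n}0.png').astype(int);q=cv2.imread(f'pics/{n}21.png').astype(int)
    print(n,abs(p-q).max(2).shape)
"
```

```text
37.875 [0.651  0.1182 0.3997] [ 2.3353e+00  4.0000e-04 -1.0000e-04] tip [ 0.6509 -0.0132  0.2737] F [ 0.3 -0.3 -0.5] q [ 0.23  0.42  1.39 -0.78  1.57  1.9 ]
scene [([257.9, 180.4], [0.5552, -0.0986]), ([180.9, 191.5], [0.4662, -0.2531]), ([217.9, 231.7], [0.6473, -0.2708])]
side [([315.9, 93.6], [0.6474, -0.2797]), ([338.8, 130.9], [0.5551, -0.1038])]
scene (400, 640)
side (400, 640)
```

View pics/y21.png

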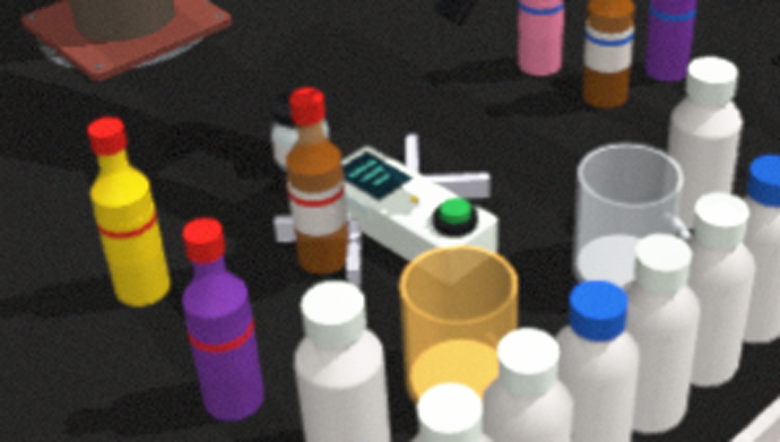

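```bash
python3 -c "
from rig import env
print(env.sign_off())"
```

```text
the job is handed in; nothing more can be done
None
```

I pushed the red-capped amber bottle home into the scanner's right bay and pressed the start key all the way down. I then let go and handed the job in at about 38 s; sign-off gives no verdict.

**How it was done:** A vertical tool would have hit the tall bottle with the gripper body first. I used the arm's behaviour at its reach limit to tilt the tool about 46°, and moved in narrow side across between the yellow and purple look-alikes. The fingertips pushed about 31 mm above the bench, and the bottle slid about 190 mm upright. It first stopped against the +x wall only; a few mm of drag toward -x, then a gentle re-push, seated it against both walls.

**Last checks:**
- **Bottle:** it stands upright, with its axis measured at about (0.555, -0.101) m. My estimates of the seat lie between (0.555, -0.104) and (0.5585, -0.100). That puts the bottle about 2.5–4 mm off, depending on the view, with the 6 mm limit and about 2 mm calibration error.
- **Both walls:** the sideways force changed sign, and the re-push met firm contact 3.4 mm deeper than the first stop. When pressed at 12 N the cap leaned about 2.5 mm, and it came back upright on release.
- **Key:** it was seen sunk into its ring under 12 N, and seen up again afterwards.
- **Other items:** the yellow and purple look-alikes measured unmoved. The blue-capped bottle and the other bystanders looked in place; I did not measure them again at the end. The arm touches nothing.

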